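# Mix the touch-up paint jars

### The job

Set the small paint mixer's slider to the red mark, then mix the paint jars on the cardboard one at a time in the order white, yellow, orange, green, blue (some are missing): press each jar, upright, down on the middle of the mixer's round sprung pad until the pad is fully down and hold it there for two seconds. Stand every jar upright in the grey tray, and when the last one has been mixed push the slider right back to the off end, by the white dot. Never push the pad down while the slider is away from the red mark, and leave the tin, mug and tape roll where they are.

Things in the scene. Friction and masses are not known exactly. Their poses are not given: they have to be found in the camera images.
- mixer: grey mixer box fixed to the bench, 200 mm (its x) by 160 mm (its y), top face 60 mm above the bench; origin at the centre of its underside; its x points away from the robot at yaw 0. The slider track lies across it 55 mm on the robot's side of the origin; the round pad lies 45 mm on the far side.
- slider (a joint): position of the slider along its track, 0 at the off end (mixer -y, by the white dot) to 0.100 m; moves along the mixer's +y; stays where it is left (about 1.5 N friction)
- slider_top (a point): centre of the top of the black slider grip, 114 mm above the bench; the grip is 28 mm (mixer x) by 20 mm (mixer y) and 40 mm tall; it stands on a 40 by 150 mm aluminium track housing that is 14 mm tall
- mark: red bar 20 by 5 by 3 mm lying on the mixer's top beside the track, on the robot's side; axes as the mixer's; the slider is on the mark when the grip's centre has the same mixer y as the bar's origin (its middle)
- pad (a joint): how far the sprung pad is pressed down, 0 (up) to 0.010 m (fully down, hard stop); needs about 3 N to start and 9 N for fully down, so a jar's weight does not press it
- pad_top (a point): centre of the pad's top face: black rubber disc 72 mm across inside a black collar 92 mm across and 68 mm above the bench; the face is 80 mm above the bench when up, 70 mm when fully down
- mat: flat brown cardboard sheet 210 by 210 mm, paper-thin (the jars' feet are at bench height), on which the jars stand at first; origin at the centre of its underside
- tray: open grey tray 200 by 200 mm, 28 mm tall, walls and floor 5 mm thick, fixed; origin at the centre of its underside, x and y along its sides
- tray_in (a point): centre of the tray's inner floor (5 mm above the bench)
- jar_white: white paint jar (body and cap white, paper band round the body), 52 mm across, 80 mm tall: body to 66 mm, then a 46 mm cap; bottom-heavy, about 160 g; origin at the centre of its underside, z up its axis. None if missing
- jar_yellow: yellow paint jar (body and cap yellow, paper band round the body), 52 mm across, 80 mm tall: body to 66 mm, then a 46 mm cap; bottom-heavy, about 160 g; origin at the centre of its underside, z up its axis. None if missing
- jar_orange: orange paint jar (body and cap orange, paper band round the body), 52 mm across, 80 mm tall: body to 66 mm, then a 46 mm cap; bottom-heavy, about 160 g; origin at the centre of its underside, z up its axis. None if missing
- jar_green: green paint jar (body and cap green, paper band round the body), 52 mm across, 80 mm tall: body to 66 mm, then a 46 mm cap; bottom-heavy, about 160 g; origin at the centre of its underside, z up its axis. None if missing
- jar_blue: blue paint jar (body and cap blue, paper band round the body), 52 mm across, 80 mm tall: body to 66 mm, then a 46 mm cap; bottom-heavy, about 160 g; origin at the centre of its underside, z up its axis. None if missing
- tin: bystander: aluminium tin 72 mm across, 110 mm tall; origin under its centre
- mug: bystander: blue mug 80 mm across, 90 mm tall; origin under its centre
- tape: bystander: roll of tape (ring) 90 mm across, 48 mm tall; origin under its centre
Mind the look-alikes: they are no part of the job. Leave any black look-alike of the jar_white alone. Of the things that look like the jar_orange, the larger one is meant.

How it is judged (in metres and radians):
On the way, in this order (a step that is already met when the one before it is completed fails the run):
1. the slider stands on the red mark (within 4 mm) (y of slider_top in the frame of mark between -0.004 and 0.004 m), for 0.3 s.
2. the white jar, upright, presses the pad down (its foot within 2.5 mm of the bottom position and 18 mm of the pad's centre) for 1.5 s (horizontal distance between jar_white and pad_top below 0.018 m and z of jar_white in the frame of mixer below 0.0725 m and angle between jar_white's own z axis and vertical below 0.17 rad), for 1.5 s.
3. the yellow jar, upright, presses the pad down (its foot within 2.5 mm of the bottom position and 18 mm of the pad's centre) for 1.5 s (horizontal distance between jar_yellow and pad_top below 0.018 m and z of jar_yellow in the frame of mixer below 0.0725 m and angle between jar_yellow's own z axis and vertical below 0.17 rad), for 1.5 s.
4. the orange jar, upright, presses the pad down (its foot within 2.5 mm of the bottom position and 18 mm of the pad's centre) for 1.5 s (horizontal distance between jar_orange and pad_top below 0.018 m and z of jar_orange in the frame of mixer below 0.0725 m and angle between jar_orange's own z axis and vertical below 0.17 rad), for 1.5 s.
5. the green jar, upright, presses the pad down (its foot within 2.5 mm of the bottom position and 18 mm of the pad's centre) for 1.5 s (horizontal distance between jar_green and pad_top below 0.018 m and z of jar_green in the frame of mixer below 0.0725 m and angle between jar_green's own z axis and vertical below 0.17 rad), for 1.5 s.
6. the blue jar, upright, presses the pad down (its foot within 2.5 mm of the bottom position and 18 mm of the pad's centre) for 1.5 s (horizontal distance between jar_blue and pad_top below 0.018 m and z of jar_blue in the frame of mixer below 0.0725 m and angle between jar_blue's own z axis and vertical below 0.17 rad), for 1.5 s.
7. the slider is back at the off end (within 5 mm) (value of joint slider below 0.005 m), for 0.2 s.
At the end, for the whole second after the job is handed in: every jar present stands upright (within 0.1 rad) and at rest on the tray's floor, inside its walls (centre within 75 mm of the tray's middle along each side); the slider is within 5 mm of the off end; the pad is up (x of jar_white in the frame of tray between -0.075 and 0.075 m and y of jar_white in the frame of tray between -0.075 and 0.075 m and z of jar_white in the frame of tray_in between -0.006 and 0.006 m and angle between each of jar_white, jar_yellow, jar_orange, jar_green, jar_blue's own z axis and vertical below 0.1 rad and linear speed of each of jar_white, jar_yellow, jar_orange, jar_green, jar_blue below 0.02 m/s and x of jar_yellow in the frame of tray between -0.075 and 0.075 m and y of jar_yellow in the frame of tray between -0.075 and 0.075 m and z of jar_yellow in the frame of tray_in between -0.006 and 0.006 m and x of jar_orange in the frame of tray between -0.075 and 0.075 m and y of jar_orange in the frame of tray between -0.075 and 0.075 m and z of jar_orange in the frame of tray_in between -0.006 and 0.006 m and x of jar_green in the frame of tray between -0.075 and 0.075 m and y of jar_green in the frame of tray between -0.075 and 0.075 m and z of jar_green in the frame of tray_in between -0.006 and 0.006 m and x of jar_blue in the frame of tray between -0.075 and 0.075 m and y of jar_blue in the frame of tray between -0.075 and 0.075 m and z of jar_blue in the frame of tray_in between -0.006 and 0.006 m and value of joint slider below 0.005 m and value of joint pad below 0.003 m); the robot touches nothing.
It fails at once if the pad is pushed down (over 3 mm) while the slider is more than 7 mm from the red mark (value of joint pad above 0.003 m and (y of slider_top in the frame of mark above 0.007 m or y of slider_top in the frame of mark below -0.007 m)).
It fails at once if the tin is moved more than 30 mm (distance of tin from where it was at the start of the episode above 0.03 m).
It fails at once if the mug is moved more than 30 mm (distance of mug from where it was at the start of the episode above 0.03 m).
It fails at once if the tape is moved more than 30 mm (distance of tape from where it was at the start of the episode above 0.03 m).
Of jar_white, jar_yellow, jar_orange, jar_green, jar_blue only 3 to 4 are there at a start; the rules pass over those that are not, and their reading is None.
At some moment in a run one of jar_white, jar_yellow, jar_orange, jar_green, jar_blue may be knocked a few centimetres aside while the robot is not near it.
It also fails if it takes over 210 s, if anything falls off the work surface, if the arm or the gripper's body presses on something with over 40 N, if the wrist force passes 120 N, or if a joint passes its speed limit or range.

### The arm

A 6-joint arm with a two-finger parallel gripper is mounted at the origin on the work surface. World frame = base frame: x ahead of the robot, y to its left, z up, the work surface at z = 0. Lengths are in mm, angles in rad, forces in N, time in s.
With the tool pointing down it reaches from about 300 to 850 mm from the base axis. Payload 5.4 kg.
Tool frame: the origin (TCP) lies at the very end of the fingers, on their centre line; the grasp point (between the pads) lies 19 mm behind it; z points along the fingers, y is the line along which they close (so a half turn about z gives the same grasp; the last joint's range is limited). The gripper opens to 85 mm and grips with 20 to 120 N. Pads are 22 mm wide; open, the fingers measure 114 mm over their backs; the gripper's body (76 mm by 85 mm) begins 54 mm behind the grasp point. The pads swing forward as they close: fully open they stand 13 mm farther back than shut.
Start: joints at [1.083, 0.158, 1.597, -0, 1.386, -0.21], TCP at [157.699, 552.935, 210.899] pointing down, gripper open.
Joint ranges: [-2.91, 2.91], [-0.94, 2.29], [0.18, 2.7], [-1.29, 4.43], [0.17, 2.64], [-3, 3]. Speed limits (rad/s): [2.57, 2.57, 3.14, 3.14, 3.14, 3.14].

### API

Orientations are given as a rotation vector (axis times angle).
In Python, from station import manip gives the robot as it stands.
- The arm moves only by the tool step_arm, never from a script. Its argument "motion" is a list of rows, each an object with "delta_pos": the shift along the tool's x, y, z in m, a list of three; "roll": the turn about the tool's z in degrees; "jaw": the closure, from 0 (fully open) to 1 (shut). A call has 1 to 5 rows; each row is the pose to reach, as a shift and turn from the pose commanded when the call began, along the tool's axes at that moment; what a row does not reach only later rows make up. A row lasts 1/12 s, in which the tool goes at most 41.7 mm and 7.16 degrees, less where a joint would pass 70% of its speed; a pose out of reach is approached as far as the arm can. A call with a gripper value outside its range is refused whole. The fingers move at their own pace and stop on an object; the grip force is fixed at half the most. Time passes only in rows, so rows that repeat a pose let the fingers close. It gives the time, the measured TCP pose, the force, the opening and the grip force at its end, in the units of the state.
- manip.get_obs(): the state, without advancing time (a new reading comes with each control period).
- manip.camera(name): name is "scene" or "top" or "wrist"; returns a dict with "frame" (480x640x3 uint8, red, green, blue), "z_map" (480x640 float32, mm along the optical axis (not along the pixel's ray), 0 where there is no reading), "fx", "fy", "cx", "cy" (pixels), "eye" and "attitude" of the camera in the world; the wrist camera has in their place "hand_eye" (4x4, takes a point from camera to tool coordinates, whose origin is the TCP and whose axes are the flange's). Camera axes: x right, y down, z forward; pixel columns grow to the right and rows downward; lengths in mm; the calibration is good to about 2 mm. A picture is of the moment at which its call begins: read the wrist's pose just before it.
- manip.hand_in(): hands the job in; it is judged then, once.
The state is a dict: "time_s": time; "joints": joint angles; "joint_vel": joint speeds; "joint_efforts": joint torques, N m; "position": TCP position; "tool_rot": TCP orientation; "wrist_force": force on the tool from outside, world axes, zero at the start; "wrist_torque": the same for the moment, N m; "grip_width": finger opening in mm; "grip_force": force on a finger pad.
Only numpy, scipy, OpenCV 4.12 (cv2) and the standard library are available. Lean on these libraries where they do the work, as an engineer would, in place of code of your own. Each camera call takes 0.05 s, during which the arm holds its last target. There are 200 camera calls.

## Working session

There is one attempt and no reset: what is moved stays moved. The work goes in short steps, Python scripts to look and compute and a tool call to move; the robot and the scene stay as the last step left them, time stands still between calls to the robot, and variables do not carry over. Pictures are saved under pics/ and viewed, at most 14 in all, crops included, and the job is handed in when it is done.

Besides the shell and the picture viewer there is one more tool, called after "Emit:" as name(argument=value, ...) on one line, values as JSON. step_arm: Moves the arm, as the interface text tells. Its arguments: {"type":"object","properties":{"motion":{"type":"array","items":{"type":"object","properties":{"delta_pos":{"type":"array","items":{"type":"number"}},"roll":{"type":"number"},"jaw":{"type":"number"}}}}},"required":["motion"]}

```bash
mkdir -p pics; ls; cat > h.py <<'E'
from station import manip
import numpy as np, cv2
from scipy.spatial.transform import Rotation as R
def pose():
    s=manip.get_obs(); return np.array(s['position']),R.from_rotvec(s['tool_rot']),s
def cloud(c,T=None):
    z=c['z_map'].astype(float); v,u=np.mgrid[:480,:640]
    P=np.stack([(u-c['cx'])/c['fx']*z,(v-c['cy'])/c['fy']*z,z],-1)
    if T is None:
        a=np.array(c['attitude']); M=a if a.shape==(3,3) else R.from_rotvec(a).as_matrix(); t=np.array(c['eye'])
    else: M,t=T[:3,:3],T[:3,3]
    W=P@M.T+t; W[z==0]=np.nan; return W
def save(c,n): cv2.imwrite('pics/'+n,c['frame'][...,::-1])
E
python3 - <<'E'
from h import *
p,r,s=pose(); print(s); print(r.as_matrix().round(3))
for n in ('top','scene'):
    c=manip.camera(n); save(c,n+'0.png'); np.savez('/tmp/'+n,**c); print(n,c['eye'],c['attitude'],c['fx'])
E
```

```text
pics
{'time_s': 0.0, 'joints': array([ 1.08291412e+00,  1.59080707e-01,  1.59824732e+00, -3.45775554e-06,
        1.38616185e+00, -2.10142908e-01]), 'joint_vel': array([-0.00027951,  0.00061666,  0.00043275, -0.00057405,  0.00139617,
       -0.00055544]), 'joint_efforts': array([-5.60596418e-04, -3.95999551e+01, -3.31427264e+01, -2.86250670e-04,
        8.50509445e-03, -2.32366182e-05]), 'position': array([157.39581754, 552.37869426, 209.89157478]), 'tool_rot': array([-4.34780455e-01, -3.11070836e+00,  2.80173597e-03]), 'wrist_force': array([-0.4079456 , -0.26801169,  0.27031814]), 'wrist_torque': array([0.00062654, 0.01578517, 0.03111039]), 'grip_force': 0.0, 'grip_width': 85.20936128073447}
[[-0.962  0.274 -0.001]
 [ 0.274  0.962 -0.002]
 [ 0.    -0.002 -1.   ]]
top [ 411.95976235   17.34067506 1170.92014155] [-2.12501844  2.17257006 -0.17601097] 581.7071772189287
scene [1173.12396865 -395.3393074   998.44775091] [-2.24070829 -1.15760857  0.4042048 ] 501.66363276648457
```

View pics/top0.png

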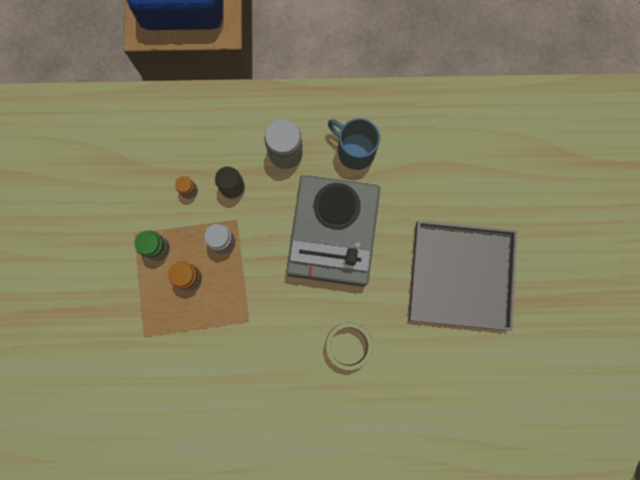

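View pics/scene0.png

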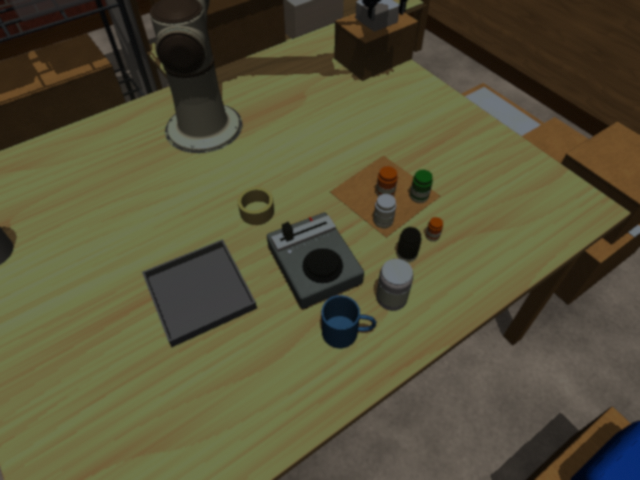

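The top view shows white at (217,236), orange at (182,274) and green at (149,243) on the mat; yellow and blue are missing. The look-alikes are black (229,180) and small orange (185,185). The pad is at (337,206), the slider grip at (351,256), the dot at (358,246), the red mark at (310,270) and the tray at (464,276). The scene view agrees.

```bash
cat > m.py <<'E'
from h import *
def circ(W,u,v,z0,z1,rad,h=45):
    # centre of points in height band near a pixel
    p=W[v,u,:2]; m=(W[...,2]>z0)&(W[...,2]<z1)&(np.hypot(*(W[...,:2]-p).transpose(2,0,1))<rad)
    q=W[m].astype(np.float32); 
    c,r=cv2.minEnclosingCircle(q[:,:2].copy()); return np.round(c,1),round(r,1),q.mean(0).round(1),np.median(q[:,2])
E
python3 - <<'E'
from m import *
c=dict(np.load('/tmp/top.npz')); W=cloud(c)
print('corners',W[2,2],W[2,637],W[470,100])
for n,u,v,a,b,r in [('white',217,232,74,90,45),('orange',182,274,74,90,45),('green',149,243,74,90,45),('black',229,175,20,120,60),('smallor',185,185,20,120,60),('tin',284,138,100,120,60),('mug',357,125,80,100,90),('tape',328,346,40,56,100),('padtop',337,206,74,90,60),('grip',351,256,100,125,30)]:
    print(n,W[v,u].round(1),*circ(W,u,v,a,b,r))
f=c['frame'].astype(int); R_,G,B=f[...,0],f[...,1],f[...,2]
m=(R_>G+60)&(R_>B+60); m[:, :295]=0; m[:255]=0; m[:,330:]=0; m[290:]=0
print('mark',m.sum(),W[m].mean(0), cv2.minAreaRect(W[m][:,:2].astype(np.float32)))
reg=lambda u0,u1,v0,v1:(slice(v0,v1),slice(u0,u1))
s=W[reg(275,395,165,295)]; q=s[(s[...,2]>52)&(s[...,2]<66)][:,:2].astype(np.float32); print('mixer',cv2.minAreaRect(q))
s=W[reg(400,525,215,340)]; q=s[(s[...,2]>20)&(s[...,2]<40)][:,:2].astype(np.float32); print('tray',cv2.minAreaRect(q)); 
print(W[276,464])
E
```

```text
corners [1594.20780323 1111.34693351 -751.5958955 ] [ 1560.87460934 -1157.73439554  -757.45043786] [160.24418902 439.94480269  -1.24616151]
white [604.  204.3  81. ] [598.8 205.6] 23.3 [597.9 205.5  79.3] 79.117065
orange [525.6 269.7  79.5] [526.3 272.5] 22.9 [526.3 272.   79.3] 79.2243
green [585.5 332.1  82. ] [587.1 338.7] 23.6 [587.6 337.6  79.3] 79.3403
black [716.  182.3  77.1] [710.5 186.2] 26.3 [705.6 183.1  69.3] 77.23294
smallor [703.1 271.4  57. ] [705.5 274.5] 18.2 [702.8 272.   49.3] 54.439274
tin [777.2  73.4 109.6] [782.9  76.8] 34.5 [782.   76.5 108.4] 108.73271
mug [819.5 -70.   57.2] [786.5 -65.5] 46.4 [783.7 -71.   87.3] 87.681496
tape [385.4  -1.7  49.9] [384.3 -42. ] 45.0 [384.2 -42.1  47.1] 47.28811
padtop [650.  -24.8  79.5] [655.1 -25.2] 36.2 [654.2 -25.2  79.1] 78.98764
grip [548.3 -46.6 114.9] [550.1 -48.3] 15.3 [549.2 -48.1 112.5] 112.903
mark 13 [529.58886048  30.39391531  61.16582079] ((529.7108764648438, 30.450450897216797), (1.9360891580581665, 15.34516429901123), 88.81338500976562)
mixer ((610.5310668945312, -18.079307556152344), (159.8031005859375, 200.18142700195312), 80.91839599609375)
tray ((518.7877197265625, -275.660400390625), (202.0708770751953, 200.81297302246094), 83.02535247802734)
[ 517.21737184 -280.79628635    1.66830554]
```

Emit:
step_arm(motion=[{"delta_pos": [-0.151, -0.131, 0], "roll": -6.8}, {"delta_pos": [-0.151, -0.131, 0], "roll": -6.8}, {"delta_pos": [-0.151, -0.131, 0], "roll": -6.8}, {"delta_pos": [-0.151, -0.131, 0], "roll": -6.8}, {"delta_pos": [-0.151, -0.131, 0], "roll": -6.8}])

```text
invalid input
```

Emit:
step_arm(motion=[{"delta_pos": [-0.116, -0.1275, 0]}, {"delta_pos": [-0.116, -0.1275, 0]}, {"delta_pos": [-0.116, -0.1275, 0]}, {"delta_pos": [-0.116, -0.1275, 0]}, {"delta_pos": [-0.116, -0.1275, 0]}])

```text
invalid input
```

Emit:
step_arm(motion=[{"delta_pos": [-0.116, -0.1275, 0]}, {"delta_pos": [-0.116, -0.1275, 0]}, {"delta_pos": [-0.116, -0.1275, 0]}, {"delta_pos": [-0.116, -0.1275, 0]}, {"delta_pos": [-0.116, -0.1275, 0]}])

```text
invalid input
```

Emit:
step_arm(motion=[{"delta_pos": [-0.086, -0.1075, 0]}, {"delta_pos": [-0.086, -0.1075, 0]}, {"delta_pos": [-0.086, -0.1075, 0]}, {"delta_pos": [-0.086, -0.1075, 0]}, {"delta_pos": [-0.086, -0.1075, 0]}])

```text
invalid input
```

```bash
cat > w.py <<'E'
from m import *
def wrist():
    p,r,s=pose(); c=manip.camera('wrist'); H=np.array(c['hand_eye']).copy()
    T=np.eye(4); T[:3,:3]=r.as_matrix(); T[:3,3]=p
    return c,cloud(c,T@H)
def loc(): 
    p,r,s=pose(); print('tcp',p.round(1),'yaw_y',np.degrees(np.arctan2(*r.as_matrix()[1::-1,1])).round(2),'w',round(s['grip_width'],1),'F',s['wrist_force'].round(1),'t',s['time_s']); return p,r.as_matrix()
def to(P): # tool-frame delta to world point, m
    p,M=loc(); print('delta mm',(M.T@(np.array(P)-p)).round(1))
E
python3 - <<'E'
from w import *
loc(); c,W=wrist(); save(c,'w1.png'); np.savez('/tmp/w1',W=W,f=c['frame'])
E
```

```text
tcp [157.4 552.4 210. ] yaw_y 74.08 w 85.4 F [-0.5  0.3  0.3] t 0.1
```

View pics/w1.png

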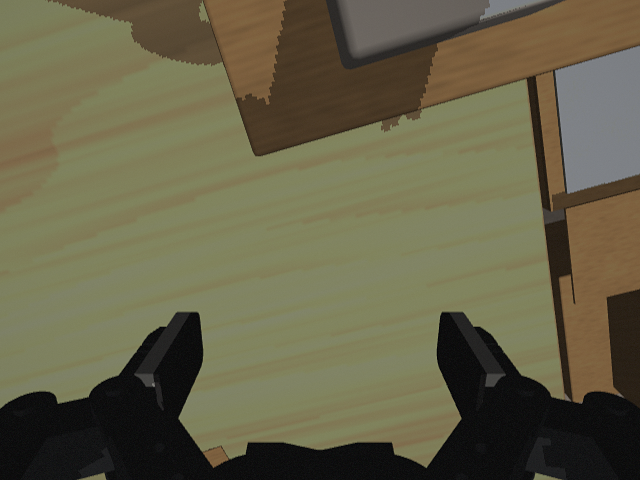

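The wrist view shows only the bare bench and the fingers at (180,370) and (470,370): the arm hasn't moved because the calls were refused. Rows probably need all three keys.

Emit:
step_arm(motion=[{"delta_pos": [-0.151, -0.131, 0.0], "roll": -6.8, "jaw": 0.0}, {"delta_pos": [-0.151, -0.131, 0.0], "roll": -6.8, "jaw": 0.0}, {"delta_pos": [-0.151, -0.131, 0.0], "roll": -6.8, "jaw": 0.0}, {"delta_pos": [-0.151, -0.131, 0.0], "roll": -6.8, "jaw": 0.0}, {"delta_pos": [-0.151, -0.131, 0.0], "roll": -6.8, "jaw": 0.0}])

```text
time_s: 0.57
position: [267.7, 383.3, 210.5]
tool_rot: [0.25, 3.132, -0.001]
wrist_force: [0.1, 0.5, 0.1]
grip_width: 85.3
grip_force: 0.0
```

Emit:
step_arm(motion=[{"delta_pos": [-0.116, -0.1275, 0.0], "roll": 0.0, "jaw": 0.0}, {"delta_pos": [-0.116, -0.1275, 0.0], "roll": 0.0, "jaw": 0.0}, {"delta_pos": [-0.116, -0.1275, 0.0], "roll": 0.0, "jaw": 0.0}, {"delta_pos": [-0.116, -0.1275, 0.0], "roll": 0.0, "jaw": 0.0}, {"delta_pos": [-0.116, -0.1275, 0.0], "roll": 0.0, "jaw": 0.0}])

```text
time_s: 0.98
position: [364.1, 236.6, 210.9]
tool_rot: [0.26, 3.129, -0.003]
wrist_force: [-0.7, 0.3, -0.6]
grip_width: 85.6
grip_force: 0.0
```

Emit:
step_arm(motion=[{"delta_pos": [-0.116, -0.1275, 0.0], "roll": 0.0, "jaw": 0.0}, {"delta_pos": [-0.116, -0.1275, 0.0], "roll": 0.0, "jaw": 0.0}, {"delta_pos": [-0.116, -0.1275, 0.0], "roll": 0.0, "jaw": 0.0}, {"delta_pos": [-0.116, -0.1275, 0.0], "roll": 0.0, "jaw": 0.0}, {"delta_pos": [-0.116, -0.1275, 0.0], "roll": 0.0, "jaw": 0.0}])

```text
time_s: 1.4
position: [458.1, 92.6, 210.9]
tool_rot: [0.258, 3.13, -0.003]
wrist_force: [-0.4, 0.7, 0.7]
grip_width: 85.3
grip_force: 0.0
```

Emit:
step_arm(motion=[{"delta_pos": [-0.1145, -0.1265, 0.0], "roll": 0.0, "jaw": 0.4}, {"delta_pos": [-0.1145, -0.1265, 0.0], "roll": 0.0, "jaw": 0.4}, {"delta_pos": [-0.1145, -0.1265, 0.0], "roll": 0.0, "jaw": 0.4}, {"delta_pos": [-0.1145, -0.1265, 0.0], "roll": 0.0, "jaw": 0.4}, {"delta_pos": [-0.1145, -0.1265, 0.0], "roll": 0.0, "jaw": 0.4}])

```text
time_s: 1.82
position: [551.0, -50.7, 210.3]
tool_rot: [0.256, 3.13, -0.003]
wrist_force: [-0.4, -0.3, -0.0]
grip_width: 51.1
grip_force: 0.0
```

```bash
python3 - <<'E'
from w import *
to([549.7,-48.2,84]); c,W=wrist(); save(c,'w2.png'); np.savez('/tmp/w2',W=W,f=c['frame'])
E
```

```text
tcp [551.  -50.7 210.3] yaw_y 80.63 w 51.1 F [-0.4 -0.3 -0. ] t 1.8167
delta mm [  1.8   2.5 126.3]
```

View pics/w2.png

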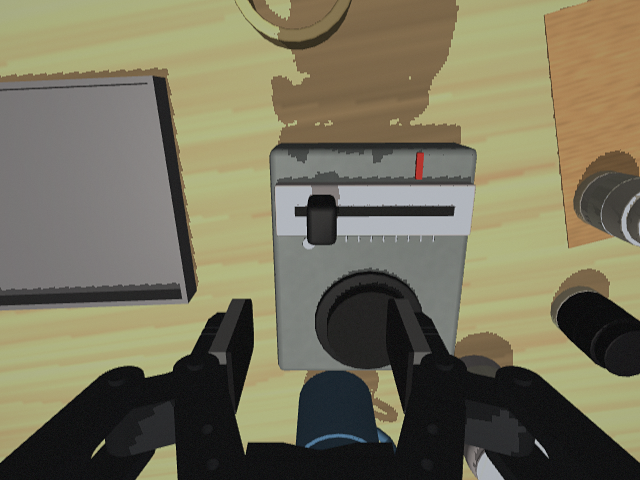

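Wrist view: the grip top is at about (322,207), the red mark at (420,165), the pad at (368,320) and the dot at (308,243).

```bash
cat >> w.py <<'E'
def mix(W,f):
    f=f.astype(int); m=(f[...,0]>f[...,1]+60)&(f[...,0]>f[...,2]+60)&(W[...,2]>50)&(W[...,2]<75); m[:, :270]=0; m[:,480:]=0
    q=W[m]; lo,hi=np.percentile(q[:,:2],[2,98],0); mk=(q[:,:2].min(0)+q[:,:2].max(0))/2
    g=W[(W[...,2]>107)&(W[...,2]<120)&(np.hypot(W[...,0]-550,(W[...,1]))<90)]
    yax=np.array([.158,.9875]); yg=(g[:,:2]@yax); ym=q[:,:2]@yax
    print('mark n',m.sum(),'y',ym.mean(),ym.min(),ym.max(),'c',q.mean(0).round(1)); print('grip y',yg.min(),yg.max(),'mid',(yg.min()+yg.max())/2,'c',g.mean(0).round(1),len(g))
E
python3 - <<'E'
from w import *
d=np.load('/tmp/w2.npz'); W=d['W']; mix(W,d['f'])
s=W[...,2]; t=W[(s>55)&(s<65)&(np.hypot(W[...,0]-610,W[...,1]+18)<140)][:,:2].astype(np.float32); print(cv2.minAreaRect(t))
h=W[(s>70)&(s<77)&(np.hypot(W[...,0]-556,W[...,1]+9)<85)][:,:2].astype(np.float32); print('housing',cv2.minAreaRect(h))
E
```

```text
mark n 182 y 113.5575447393035 110.93710616961174 116.33190279846393 c [530.3  30.1  63. ]
grip y 29.751803595664565 49.33968677426625 mid 39.545745184965405 c [548.3 -47.7 113.8] 1202
((609.762451171875, -17.49260711669922), (159.53639221191406, 198.85311889648438), 80.79513549804688)
housing ((585.2826538085938, -13.531822204589844), (150.1244354248047, 99.79331970214844), 80.9018325805664)
```

Emit:
step_arm(motion=[{"delta_pos": [0.002, 0.0025, 0.04], "roll": 0.0, "jaw": 0.4}, {"delta_pos": [0.002, 0.0025, 0.08], "roll": 0.0, "jaw": 0.4}, {"delta_pos": [0.002, 0.0025, 0.11], "roll": 0.0, "jaw": 0.4}, {"delta_pos": [0.002, 0.0025, 0.122], "roll": 0.0, "jaw": 0.4}, {"delta_pos": [0.002, 0.0025, 0.122], "roll": 0.0, "jaw": 0.4}])

```text
time_s: 2.28
position: [543.9, -41.0, 85.4]
tool_rot: [-0.247, -3.124, -0.003]
wrist_force: [0.4, -0.4, 0.7]
grip_width: 51.0
grip_force: 0.0
```

Emit:
step_arm(motion=[{"delta_pos": [0.0, 0.0, 0.0], "roll": 0.0, "jaw": 0.75}, {"delta_pos": [0.0, 0.0, 0.0], "roll": 0.0, "jaw": 0.9}, {"delta_pos": [0.0, 0.0, 0.0], "roll": 0.0, "jaw": 0.9}, {"delta_pos": [0.0, 0.0, 0.0], "roll": 0.0, "jaw": 0.9}, {"delta_pos": [0.0, 0.0, 0.0], "roll": 0.0, "jaw": 0.9}])

```text
time_s: 2.7
position: [549.0, -43.8, 92.0]
tool_rot: [0.249, 3.127, -0.002]
wrist_force: [-2.1, 0.7, 6.9]
grip_width: 16.8
grip_force: 58.5
```

```bash
python3 - <<'E'
from w import *
c,W=wrist(); save(c,'w3.png'); loc()
c=manip.camera('top'); mix(cloud(c),c['frame']); loc(); print(pose()[1].as_matrix().round(3))
E
```

```text
tcp [549.  -43.7  92. ] yaw_y 80.88 w 16.2 F [-2.1  0.5  6.4] t 2.75Traceback (most recent call last):
  File "<stdin>", line 3, in <module>
  File "w.py", line 12, in mix
    q=W[m]; lo,hi=np.percentile(q[:,:2],[2,98],0); mk=(q[:,:2].min(0)+q[:,:2].max(0))/2
                  ~~~~~~~~~~~~~^^^^^^^^^^^^^^^^^^
    return _quantile_unchecked(
        a, q, axis, out, overwrite_input, method, keepdims, weights)
    return _ureduce(a,
                    func=_quantile_ureduce_func,
    ...<5 lines>...
                    overwrite_input=overwrite_input,
                    method=method)
    r = func(a, **kwargs)
    result = _quantile(arr,
                       quantiles=q,
    ...<2 lines>...
                       out=out,
                       weights=wgt)
    slices_having_nans = np.isnan(arr[-1, ...])
                                  ~~~^^^^^^^^^
IndexError: index -1 is out of bounds for axis 0 with size 0
```

View pics/w3.png

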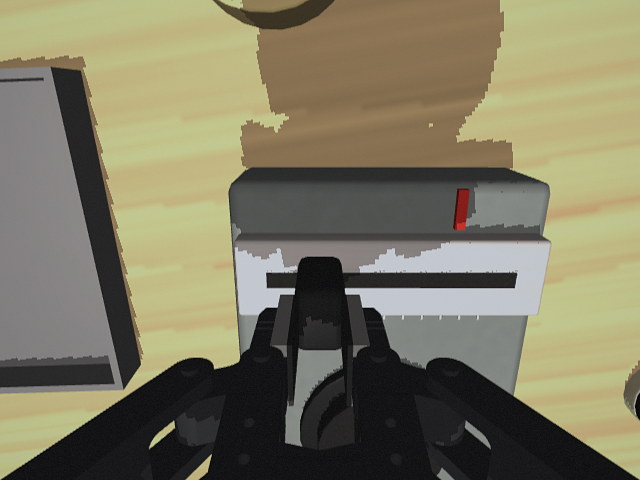

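The view shows the fingers holding the grip at (320,280) and the mark at (461,208). I'll slide along the track now.

Emit:
step_arm(motion=[{"delta_pos": [0.0, 0.01, -0.003], "roll": 0.0, "jaw": 0.9}, {"delta_pos": [0.0, 0.025, -0.003], "roll": 0.0, "jaw": 0.9}, {"delta_pos": [0.0, 0.04, -0.003], "roll": 0.0, "jaw": 0.9}, {"delta_pos": [0.0, 0.055, -0.003], "roll": 0.0, "jaw": 0.9}, {"delta_pos": [0.0, 0.065, -0.003], "roll": 0.0, "jaw": 0.9}])

```text
time_s: 3.22
position: [559.2, 21.8, 92.3]
tool_rot: [0.249, 3.127, -0.001]
wrist_force: [6.0, -3.2, -9.2]
grip_width: 16.2
grip_force: 61.1
```

Emit:
step_arm(motion=[{"delta_pos": [0.0, 0.0, 0.0], "roll": 0.0, "jaw": 0.9}, {"delta_pos": [0.0, 0.0, 0.0], "roll": 0.0, "jaw": 0.9}, {"delta_pos": [0.0, 0.0, 0.0], "roll": 0.0, "jaw": 0.9}])

```text
time_s: 3.47
position: [559.2, 21.8, 92.3]
tool_rot: [0.249, 3.127, 0.001]
wrist_force: [6.6, -0.3, -8.6]
grip_width: 15.8
grip_force: 61.1
```

```bash
python3 - <<'E'
from w import *
p,M=loc(); print('tcp y',p[:2]@[.158,.9875]); c,W=wrist(); np.savez('/tmp/w4',W=W,f=c['frame']); mix(W,c['frame'])
E
```

```text
tcp [559.2  21.8  92.3] yaw_y 80.89 w 15.8 F [ 6.6 -0.3 -8.6] t 3.4667
tcp y 109.91678721342605
mark n 398 y 113.76458419547629 111.578778495258 116.00519313661096 c [530.1  30.4  63.2]
grip y 91.79146853222875 131.1192615738884 mid 111.45536505305857 c [557.8  23.4 114.2] 3093
```

Emit:
step_arm(motion=[{"delta_pos": [0.0, 0.003, 0.002], "roll": 0.0, "jaw": 0.9}, {"delta_pos": [0.0, 0.003, 0.002], "roll": 0.0, "jaw": 0.9}, {"delta_pos": [0.0, 0.003, 0.002], "roll": 0.0, "jaw": 0.4}, {"delta_pos": [0.0, 0.003, 0.002], "roll": 0.0, "jaw": 0.4}, {"delta_pos": [0.0, 0.003, 0.002], "roll": 0.0, "jaw": 0.4}])

```text
time_s: 3.93
position: [557.7, 24.2, 90.0]
tool_rot: [-0.25, -3.131, -0.0]
wrist_force: [0.1, -0.1, -0.1]
grip_width: 50.5
grip_force: 0.0
```

Emit:
step_arm(motion=[{"delta_pos": [0.0, 0.0, -0.04], "roll": 0.0, "jaw": 0.4}, {"delta_pos": [0.0, 0.0, -0.08], "roll": 0.0, "jaw": 0.4}, {"delta_pos": [0.0, 0.0, -0.12], "roll": 0.0, "jaw": 0.4}, {"delta_pos": [0.0, 0.0, -0.12], "roll": 0.0, "jaw": 0.0}, {"delta_pos": [0.0, 0.0, -0.12], "roll": 0.0, "jaw": 0.0}])

```text
time_s: 4.35
position: [559.7, 23.7, 213.2]
tool_rot: [0.249, 3.125, -0.001]
wrist_force: [0.2, -0.2, 0.4]
grip_width: 73.4
grip_force: 0.0
```

```bash
python3 - <<'E'
from w import *
p,M=loc(); print('tcp y',p[:2]@[.158,.9875]); c,W=wrist(); np.savez('/tmp/w5',W=W,f=c['frame']); mix(W,c['frame'])
s=W[...,2]; q=W[(s>75)&(s<90)&(np.hypot(W[...,0]-654,W[...,1]+25)<45)]; print('pad',cv2.minEnclosingCircle(q[:,:2].astype(np.float32)),q.mean(0))
to([598.8,205.5,210])
E
```

```text
tcp [559.7  23.7 213.2] yaw_y 80.89 w 73.4 F [ 0.2 -0.2  0.4] t 4.35
tcp y 111.84718330788853
mark n 181 y 113.62078313794228 111.31142835788279 115.95341356361436 c [530.2  30.2  63. ]
grip y 103.96107289744364 123.77707102859871 mid 113.86907196302118 c [560.   25.6 113.8] 1165
pad ((654.1241455078125, -25.18544578552246), 36.56278610229492) [652.33358178 -23.93807811  80.06490087]
tcp [558.1  23.9 210.6] yaw_y 80.88 w 80.7 F [-0.3 -0.1 -0.5] t 4.4
delta mm [-11.4 185.7   0.6]
```

Emit:
step_arm(motion=[{"delta_pos": [-0.0115, 0.186, 0.0], "roll": 0.0, "jaw": 0.0}, {"delta_pos": [-0.0115, 0.186, 0.0], "roll": 0.0, "jaw": 0.0}, {"delta_pos": [-0.0115, 0.186, 0.0], "roll": 0.0, "jaw": 0.0}, {"delta_pos": [-0.0115, 0.186, 0.0], "roll": 0.0, "jaw": 0.0}, {"delta_pos": [-0.0115, 0.186, 0.0], "roll": 0.0, "jaw": 0.0}])

```text
time_s: 4.82
position: [597.1, 210.0, 206.9]
tool_rot: [-0.245, -3.127, -0.001]
wrist_force: [0.6, 0.1, -0.3]
grip_width: 85.0
grip_force: 0.0
```

```bash
cat >> w.py <<'E'
def jars(name,view=None):
    c=manip.camera(name) if name=='top' else None
    if c is None: c,W=wrist()
    else: W=cloud(c)
    s=W[...,2]; m=((s>74)&(s<86)&(W[...,1]<430)&(W[...,1]>-380)&(W[...,0]>380)&(W[...,0]<740)).astype(np.uint8)
    n,l,st,ce=cv2.connectedComponentsWithStats(m)
    for i in range(1,n):
        if st[i,4]>60:
            q=W[l==i]; e,r=cv2.minEnclosingCircle(q[:,:2].astype(np.float32)); print(np.round(e,1),round(r,1),q.mean(0).round(1),np.median(c['frame'][l==i],0))
    return c,W
E
python3 - <<'E'
from w import *
jars('wrist'); print(); jars('top'); to([598.8,205.5,30])
E
```

```text
[526.2 273.6] 23.0 [525.9 273.2  80. ] [134.  65.  22.]
[587.6 338.8] 23.1 [586.9 337.8  80. ] [ 34. 115.  47.]
[559.9  19.9] 48.9 [559.3  29.   75.5] [160. 163. 169.]
[598.1 206.7] 23.0 [596.9 206.8  80. ] [163. 167. 173.]
[654.4 -24.2] 37.0 [652.7 -21.6  79.9] [32. 31. 30.]
[711.1 187.4] 23.3 [709.  187.6  79.8] [33. 32. 32.]

[711.2 186.4] 23.5 [711.  185.9  79.1] [54. 52. 46.]
[654.6 -25.1] 36.4 [654.3 -25.2  79.1] [47. 46. 40.]
[598.3 206. ] 23.0 [596.2 205.9  79.3] [148. 150. 152.]
[587.9 337.6] 23.9 [587.7 337.4  79.3] [ 54. 112.  56.]
[556.6  40.6] 24.4 [556.4  45.3  75.8] [140.  140.5 140. ]
[549.  -69.2] 19.2 [552.6 -67.5  75.5] [148.  150.  152.5]
[554.3  -8.4] 14.2 [554.   -8.1  75.5] [138. 140. 142.]
tcp [597.1 208.9 206.8] yaw_y 81.13 w 85.2 F [-0.5 -0.5  0.3] t 4.9167
delta mm [ -3.1  -3.  176.8]
```

Emit:
step_arm(motion=[{"delta_pos": [-0.001, -0.0025, 0.04], "roll": 0.0, "jaw": 0.0}, {"delta_pos": [-0.001, -0.0025, 0.08], "roll": 0.0, "jaw": 0.0}, {"delta_pos": [-0.001, -0.0025, 0.12], "roll": 0.0, "jaw": 0.0}, {"delta_pos": [-0.001, -0.0025, 0.155], "roll": 0.0, "jaw": 0.0}, {"delta_pos": [-0.001, -0.0025, 0.175], "roll": 0.0, "jaw": 0.0}])

```text
time_s: 5.33
position: [594.1, 201.1, 27.9]
tool_rot: [-0.251, -3.121, 0.004]
wrist_force: [-0.2, 0.1, -0.9]
grip_width: 85.7
grip_force: 0.0
```

Emit:
step_arm(motion=[{"delta_pos": [0.0, 0.0, 0.0], "roll": 0.0, "jaw": 0.2}, {"delta_pos": [0.0, 0.0, 0.0], "roll": 0.0, "jaw": 0.4}, {"delta_pos": [0.0, 0.0, 0.0], "roll": 0.0, "jaw": 0.6}, {"delta_pos": [0.0, 0.0, 0.0], "roll": 0.0, "jaw": 0.6}, {"delta_pos": [0.0, 0.0, 0.0], "roll": 0.0, "jaw": 0.6}])

```text
time_s: 5.75
position: [600.7, 203.1, 37.0]
tool_rot: [0.249, 3.128, 0.001]
wrist_force: [-0.7, 0.5, 2.8]
grip_width: 49.1
grip_force: 62.5
```

```bash
python3 - <<'E'
from w import *
c,W=wrist(); save(c,'w6.png'); to([654.4,-25,150])
E
```

```text
tcp [600.7 203.1  37. ] yaw_y 80.89 w 49.3 F [-0.   0.5  2.5] t 5.8
delta mm [ -89.5 -216.7 -112.9]
```

View pics/w6.png

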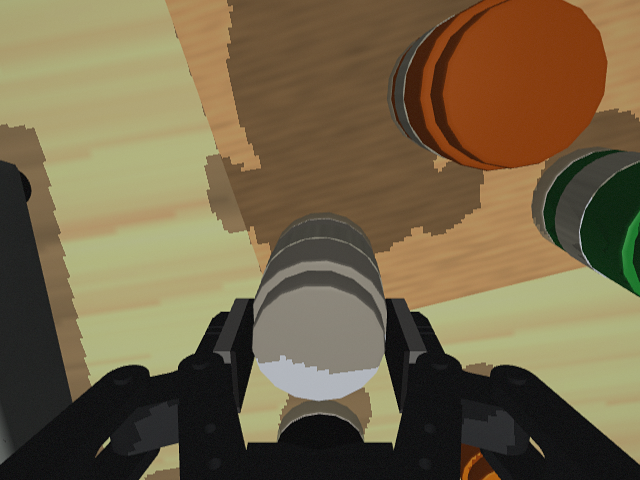

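The white jar is gripped between the fingers at (320,330), upright.

Emit:
step_arm(motion=[{"delta_pos": [0.0, 0.0, -0.02], "roll": 0.0, "jaw": 0.6}, {"delta_pos": [0.0, 0.0, -0.055], "roll": 0.0, "jaw": 0.6}, {"delta_pos": [0.0, 0.0, -0.09], "roll": 0.0, "jaw": 0.6}, {"delta_pos": [0.0, 0.0, -0.113], "roll": 0.0, "jaw": 0.6}, {"delta_pos": [-0.01, -0.025, -0.113], "roll": 0.0, "jaw": 0.6}])

```text
time_s: 6.22
position: [608.5, 181.0, 156.1]
tool_rot: [0.242, 3.12, 0.007]
wrist_force: [1.5, 0.5, -0.6]
grip_width: 48.9
grip_force: 62.7
```

Emit:
step_arm(motion=[{"delta_pos": [-0.012, -0.03, 0.0], "roll": 0.0, "jaw": 0.6}, {"delta_pos": [-0.024, -0.06, 0.0], "roll": 0.0, "jaw": 0.6}, {"delta_pos": [-0.036, -0.09, 0.0], "roll": 0.0, "jaw": 0.6}, {"delta_pos": [-0.048, -0.12, 0.0], "roll": 0.0, "jaw": 0.6}, {"delta_pos": [-0.06, -0.15, 0.0], "roll": 0.0, "jaw": 0.6}])

```text
time_s: 6.63
position: [640.8, 17.7, 148.5]
tool_rot: [0.249, 3.131, -0.0]
wrist_force: [0.8, -0.0, -2.2]
grip_width: 49.1
grip_force: 62.7
```

Emit:
step_arm(motion=[{"delta_pos": [-0.012, -0.025, 0.0], "roll": 0.0, "jaw": 0.6}, {"delta_pos": [-0.0195, -0.042, 0.0], "roll": 0.0, "jaw": 0.6}, {"delta_pos": [-0.0195, -0.042, 0.0], "roll": 0.0, "jaw": 0.6}, {"delta_pos": [-0.0195, -0.042, 0.0], "roll": 0.0, "jaw": 0.6}, {"delta_pos": [-0.0195, -0.042, 0.0], "roll": 0.0, "jaw": 0.6}])

```text
time_s: 7.05
position: [653.0, -24.7, 148.0]
tool_rot: [-0.249, -3.131, -0.001]
wrist_force: [-0.4, -0.1, -1.7]
grip_width: 48.9
grip_force: 62.7
```

```bash
python3 - <<'E'
from w import *
jars('top'); c,W=wrist(); to([654.4,-25,107])
s=W[...,2]; m=(np.hypot(W[...,0]-654,W[...,1]+25)<40); print(np.nanpercentile(s[m&(s>170)],[2,50,98]) if (m&(s>170)).any() else '')
E
```

```text
[711.2 186.2] 23.6 [710.9 186.   79.1] [54. 53. 44.]
[652.7   1. ] 16.8 [650.8   4.4  79.2] [46. 45. 40.]
[645.5 -42.9] 21.1 [641.  -48.5  79.1] [46. 45. 40.]
[588.  337.8] 23.4 [587.6 337.5  79.4] [ 56. 108.  53.]
[526.1 272.7] 23.2 [526.2 272.2  79.4] [142.  95.  39.]
tcp [653.  -24.1 148. ] yaw_y 80.96 w 48.5 F [-0.3 -0.7 -2.2] t 7.15
delta mm [-1.5 -0.7 41. ]
[176.3628647  208.76674437 255.44354035]
```

Emit:
step_arm(motion=[{"delta_pos": [-0.001, -0.001, 0.015], "roll": 0.0, "jaw": 0.6}, {"delta_pos": [-0.001, -0.001, 0.027], "roll": 0.0, "jaw": 0.6}, {"delta_pos": [-0.001, -0.001, 0.033], "roll": 0.0, "jaw": 0.6}, {"delta_pos": [-0.001, -0.001, 0.037], "roll": 0.0, "jaw": 0.6}, {"delta_pos": [-0.001, -0.001, 0.04], "roll": 0.0, "jaw": 0.6}])

```text
time_s: 7.57
position: [654.4, -25.6, 108.6]
tool_rot: [0.249, 3.131, 0.001]
wrist_force: [-1.9, 2.7, 6.6]
grip_width: 48.7
grip_force: 63.5
```

Emit:
step_arm(motion=[{"delta_pos": [0.0, 0.0, 0.001], "roll": 0.0, "jaw": 0.6}, {"delta_pos": [0.0, 0.0, 0.002], "roll": 0.0, "jaw": 0.6}, {"delta_pos": [0.0, 0.0, 0.002], "roll": 0.0, "jaw": 0.6}])

```text
time_s: 7.82
position: [654.7, -25.7, 107.6]
tool_rot: [0.249, 3.13, 0.001]
wrist_force: [-1.5, 2.9, 6.0]
grip_width: 48.7
grip_force: 63.6
```

Emit:
step_arm(motion=[{"delta_pos": [0.0, 0.0, 0.001], "roll": 0.0, "jaw": 0.6}, {"delta_pos": [0.0, 0.0, 0.002], "roll": 0.0, "jaw": 0.6}, {"delta_pos": [0.0, 0.0, 0.003], "roll": 0.0, "jaw": 0.6}, {"delta_pos": [0.0, 0.0, 0.003], "roll": 0.0, "jaw": 0.6}])

```text
time_s: 8.15
position: [655.6, -25.7, 107.0]
tool_rot: [0.248, 3.128, 0.001]
wrist_force: [-4.9, 3.5, 14.5]
grip_width: 48.9
grip_force: 64.6
```

Emit:
step_arm(motion=[{"delta_pos": [0.0, 0.0, 0.001], "roll": 0.0, "jaw": 0.6}, {"delta_pos": [0.0, 0.0, 0.001], "roll": 0.0, "jaw": 0.6}, {"delta_pos": [0.0, 0.0, 0.001], "roll": 0.0, "jaw": 0.6}, {"delta_pos": [0.0, 0.0, 0.001], "roll": 0.0, "jaw": 0.6}, {"delta_pos": [0.0, 0.0, 0.001], "roll": 0.0, "jaw": 0.6}])

```text
time_s: 8.57
position: [655.9, -25.8, 106.9]
tool_rot: [0.248, 3.127, 0.001]
wrist_force: [-5.3, 4.3, 17.6]
grip_width: 48.6
grip_force: 65.0
```

Emit:
step_arm(motion=[{"delta_pos": [0.0, 0.0, 0.0], "roll": 0.0, "jaw": 0.6}, {"delta_pos": [0.0, 0.0, 0.0], "roll": 0.0, "jaw": 0.6}, {"delta_pos": [0.0, 0.0, 0.0], "roll": 0.0, "jaw": 0.6}, {"delta_pos": [0.0, 0.0, 0.0], "roll": 0.0, "jaw": 0.6}, {"delta_pos": [0.0, 0.0, 0.0], "roll": 0.0, "jaw": 0.6}])

```text
time_s: 8.98
position: [655.9, -25.8, 106.9]
tool_rot: [0.248, 3.127, 0.001]
wrist_force: [-6.2, 4.0, 18.4]
grip_width: 48.7
grip_force: 65.0
```

Emit:
step_arm(motion=[{"delta_pos": [0.0, 0.0, 0.0], "roll": 0.0, "jaw": 0.6}, {"delta_pos": [0.0, 0.0, 0.0], "roll": 0.0, "jaw": 0.6}, {"delta_pos": [0.0, 0.0, 0.0], "roll": 0.0, "jaw": 0.6}, {"delta_pos": [0.0, 0.0, 0.0], "roll": 0.0, "jaw": 0.6}, {"delta_pos": [0.0, 0.0, 0.0], "roll": 0.0, "jaw": 0.6}])

```text
time_s: 9.4
position: [655.9, -25.8, 106.9]
tool_rot: [0.248, 3.127, 0.001]
wrist_force: [-5.9, 3.2, 17.9]
grip_width: 48.7
grip_force: 65.0
```

Emit:
step_arm(motion=[{"delta_pos": [0.0, 0.0, 0.0], "roll": 0.0, "jaw": 0.6}, {"delta_pos": [0.0, 0.0, 0.0], "roll": 0.0, "jaw": 0.6}, {"delta_pos": [0.0, 0.0, 0.0], "roll": 0.0, "jaw": 0.6}, {"delta_pos": [0.0, 0.0, 0.0], "roll": 0.0, "jaw": 0.6}, {"delta_pos": [0.0, 0.0, 0.0], "roll": 0.0, "jaw": 0.6}])

```text
time_s: 9.82
position: [655.9, -25.8, 106.9]
tool_rot: [0.248, 3.127, 0.001]
wrist_force: [-6.7, 4.3, 17.8]
grip_width: 49.0
grip_force: 65.0
```

Emit:
step_arm(motion=[{"delta_pos": [0.0, 0.0, 0.0], "roll": 0.0, "jaw": 0.6}, {"delta_pos": [0.0, 0.0, 0.0], "roll": 0.0, "jaw": 0.6}, {"delta_pos": [0.0, 0.0, 0.0], "roll": 0.0, "jaw": 0.6}, {"delta_pos": [0.0, 0.0, 0.0], "roll": 0.0, "jaw": 0.6}, {"delta_pos": [0.0, 0.0, 0.0], "roll": 0.0, "jaw": 0.6}])

```text
time_s: 10.23
position: [655.9, -25.8, 106.9]
tool_rot: [0.248, 3.127, 0.001]
wrist_force: [-6.8, 4.7, 17.7]
grip_width: 48.6
grip_force: 65.0
```

```bash
python3 - <<'E'
from w import *
c=manip.camera('scene'); cv2.imwrite('pics/s2.png',cv2.resize(c['frame'][170:330,220:420,::-1],None,fx=3.5,fy=3.5,interpolation=cv2.INTER_CUBIC)); to([576,-283,107])
E
```

```text
tcp [655.9 -25.8 107. ] yaw_y 80.92 w 48.6 F [-5.5  3.5 17.9] t 10.2833
delta mm [  38.3 -266.6   -0.4]
```

View pics/s2.png

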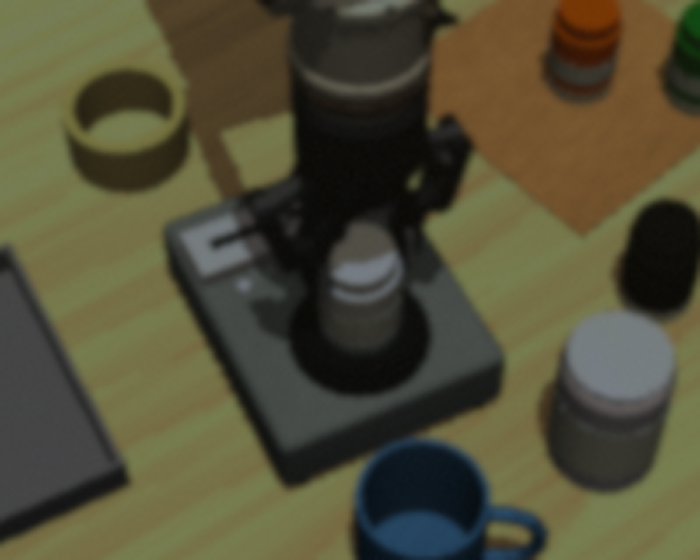

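The crop shows the white jar upright in the middle of the pad (360,290), clear of the collar, with the pad fully down.

Emit:
step_arm(motion=[{"delta_pos": [0.0, 0.0, -0.006], "roll": 0.0, "jaw": 0.6}, {"delta_pos": [0.0, 0.0, -0.02], "roll": 0.0, "jaw": 0.6}, {"delta_pos": [0.0, 0.0, -0.03], "roll": 0.0, "jaw": 0.6}, {"delta_pos": [0.005, -0.03, -0.03], "roll": 0.0, "jaw": 0.6}, {"delta_pos": [0.01, -0.06, -0.03], "roll": 0.0, "jaw": 0.6}])

```text
time_s: 10.7
position: [635.5, -83.9, 133.4]
tool_rot: [0.245, 3.13, -0.001]
wrist_force: [-0.3, -1.2, -3.4]
grip_width: 48.8
grip_force: 62.8
```

Emit:
step_arm(motion=[{"delta_pos": [0.005, -0.035, 0.0], "roll": 0.0, "jaw": 0.6}, {"delta_pos": [0.01, -0.07, 0.0], "roll": 0.0, "jaw": 0.6}, {"delta_pos": [0.015, -0.105, 0.0], "roll": 0.0, "jaw": 0.6}, {"delta_pos": [0.02, -0.14, 0.0], "roll": 0.0, "jaw": 0.6}, {"delta_pos": [0.025, -0.17, 0.0], "roll": 0.0, "jaw": 0.6}])

```text
time_s: 11.12
position: [582.1, -250.5, 132.2]
tool_rot: [-0.251, -3.132, 0.002]
wrist_force: [0.7, 0.5, -2.9]
grip_width: 48.9
grip_force: 62.8
```

Emit:
step_arm(motion=[{"delta_pos": [0.003, -0.025, 0.0], "roll": 0.0, "jaw": 0.6}, {"delta_pos": [0.003, -0.0365, 0.0], "roll": 0.0, "jaw": 0.6}, {"delta_pos": [0.003, -0.0365, 0.0], "roll": 0.0, "jaw": 0.6}, {"delta_pos": [0.003, -0.0365, 0.0], "roll": 0.0, "jaw": 0.6}])

```text
time_s: 11.45
position: [574.5, -283.3, 131.9]
tool_rot: [0.251, 3.131, 0.001]
wrist_force: [-1.0, -0.1, -2.5]
grip_width: 48.6
grip_force: 62.8
```

```bash
python3 - <<'E'
from w import *
to([576,-283,42])
E
```

```text
tcp [ 574.5 -283.3  131.9] yaw_y 80.84 w 48.6 F [-1.  -0.1 -2.5] t 11.45
delta mm [-1.4  0.5 89.9]
```

Emit:
step_arm(motion=[{"delta_pos": [-0.001, 0.0, 0.03], "roll": 0.0, "jaw": 0.6}, {"delta_pos": [-0.001, 0.0, 0.06], "roll": 0.0, "jaw": 0.6}, {"delta_pos": [-0.001, 0.0, 0.078], "roll": 0.0, "jaw": 0.6}, {"delta_pos": [-0.001, 0.0, 0.084], "roll": 0.0, "jaw": 0.6}, {"delta_pos": [-0.001, 0.0, 0.088], "roll": 0.0, "jaw": 0.6}])

```text
time_s: 11.87
position: [575.1, -281.5, 42.5]
tool_rot: [-0.247, -3.13, -0.003]
wrist_force: [-1.0, -0.1, -2.6]
grip_width: 48.7
grip_force: 62.8
```

Emit:
step_arm(motion=[{"delta_pos": [0.0, 0.0, 0.001], "roll": 0.0, "jaw": 0.6}, {"delta_pos": [0.0, 0.0, 0.002], "roll": 0.0, "jaw": 0.6}, {"delta_pos": [0.0, 0.0, 0.002], "roll": 0.0, "jaw": 0.6}])

```text
time_s: 12.12
position: [576.5, -284.2, 43.6]
tool_rot: [0.249, 3.129, -0.002]
wrist_force: [0.2, -0.2, -2.3]
grip_width: 48.4
grip_force: 62.8
```

Not yet on the floor; the last moves go down in small steps, then release.

Emit:
step_arm(motion=[{"delta_pos": [0.0, 0.0, 0.001], "roll": 0.0, "jaw": 0.6}, {"delta_pos": [0.0, 0.0, 0.002], "roll": 0.0, "jaw": 0.6}, {"delta_pos": [0.0, 0.0, 0.002], "roll": 0.0, "jaw": 0.6}])

```text
time_s: 12.37
position: [576.6, -284.4, 41.9]
tool_rot: [0.25, 3.129, -0.002]
wrist_force: [-0.9, 1.5, 3.9]
grip_width: 48.9
grip_force: 63.6
```

Emit:
step_arm(motion=[{"delta_pos": [0.0, 0.0, -0.001], "roll": 0.0, "jaw": 0.3}, {"delta_pos": [0.0, 0.0, -0.001], "roll": 0.0, "jaw": 0.1}, {"delta_pos": [0.0, 0.0, -0.001], "roll": 0.0, "jaw": 0.0}, {"delta_pos": [0.0, 0.0, -0.001], "roll": 0.0, "jaw": 0.0}, {"delta_pos": [0.0, 0.0, -0.001], "roll": 0.0, "jaw": 0.0}])

```text
time_s: 12.78
position: [575.2, -283.8, 40.8]
tool_rot: [-0.25, -3.131, -0.0]
wrist_force: [-0.5, -0.6, -0.6]
grip_width: 85.5
grip_force: 0.0
```

Emit:
step_arm(motion=[{"delta_pos": [0.0, 0.0, -0.03], "roll": 0.0, "jaw": 0.0}, {"delta_pos": [0.0, 0.0, -0.07], "roll": 0.0, "jaw": 0.0}, {"delta_pos": [0.0, 0.0, -0.11], "roll": 0.0, "jaw": 0.0}, {"delta_pos": [0.0, 0.0, -0.15], "roll": 0.0, "jaw": 0.0}, {"delta_pos": [0.0, 0.04, -0.15], "roll": 0.0, "jaw": 0.0}])

```text
time_s: 13.2
position: [585.2, -252.7, 201.8]
tool_rot: [0.258, 3.116, -0.019]
wrist_force: [2.6, -1.0, 2.3]
grip_width: 85.3
grip_force: 0.0
```

```bash
python3 - <<'E'
from w import *
jars('top'); to([526.2,272.5,190])
E
```

```text
[711.6 186.1] 23.2 [711.1 186.   79.1] [57. 55. 46.]
[654.9 -25.6] 36.1 [654.3 -25.2  79. ] [47. 46. 40.]
[588.3 337.8] 23.6 [587.8 337.3  79.5] [ 58. 114.  55.]
[ 582.1 -296. ] 11.9 [ 581.9 -294.8   83.4] [148. 150. 152.]
[554.6 -10.2] 19.9 [554.  -10.3  75.4] [144. 146. 149.]
[550.6 -57. ] 26.5 [547.8 -56.8  75.4] [149. 151. 153.]
[526.2 272.7] 22.9 [526.3 272.3  79.4] [149.   99.5  41. ]
tcp [ 585.7 -240.6  197.5] yaw_y 80.91 w 85.4 F [ 3.   5.2 -0.1] t 13.25
delta mm [139.9 497.3   5.9]
```

Emit:
step_arm(motion=[{"delta_pos": [0.047, 0.166, 0.0], "roll": 0.0, "jaw": 0.0}, {"delta_pos": [0.047, 0.166, 0.0], "roll": 0.0, "jaw": 0.0}, {"delta_pos": [0.047, 0.166, 0.0], "roll": 0.0, "jaw": 0.0}, {"delta_pos": [0.047, 0.166, 0.0], "roll": 0.0, "jaw": 0.0}, {"delta_pos": [0.047, 0.166, 0.0], "roll": 0.0, "jaw": 0.0}])

```text
time_s: 13.67
position: [560.2, -66.9, 190.4]
tool_rot: [-0.242, -3.131, -0.005]
wrist_force: [0.0, 0.1, 0.0]
grip_width: 85.6
grip_force: 0.0
```

Emit:
step_arm(motion=[{"delta_pos": [0.047, 0.166, 0.0], "roll": 0.0, "jaw": 0.0}, {"delta_pos": [0.047, 0.166, 0.0], "roll": 0.0, "jaw": 0.0}, {"delta_pos": [0.047, 0.166, 0.0], "roll": 0.0, "jaw": 0.0}, {"delta_pos": [0.047, 0.166, 0.0], "roll": 0.0, "jaw": 0.0}, {"delta_pos": [0.047, 0.166, 0.0], "roll": 0.0, "jaw": 0.0}])

```text
time_s: 14.08
position: [540.0, 103.9, 190.6]
tool_rot: [-0.241, -3.131, -0.004]
wrist_force: [0.3, -0.7, -0.4]
grip_width: 85.1
grip_force: 0.0
```

Emit:
step_arm(motion=[{"delta_pos": [0.046, 0.165, 0.0], "roll": 0.0, "jaw": 0.0}, {"delta_pos": [0.046, 0.165, 0.0], "roll": 0.0, "jaw": 0.0}, {"delta_pos": [0.046, 0.165, 0.0], "roll": 0.0, "jaw": 0.0}, {"delta_pos": [0.046, 0.165, 0.0], "roll": 0.0, "jaw": 0.0}, {"delta_pos": [0.046, 0.165, 0.0], "roll": 0.0, "jaw": 0.0}])

```text
time_s: 14.5
position: [520.7, 274.0, 190.6]
tool_rot: [-0.241, -3.131, -0.004]
wrist_force: [0.4, -0.2, 0.1]
grip_width: 85.3
grip_force: 0.0
```

Emit:
step_arm(motion=[{"delta_pos": [0.0, 0.0, 0.0], "roll": 0.0, "jaw": 0.0}, {"delta_pos": [0.0, 0.0, 0.0], "roll": 0.0, "jaw": 0.0}])

```text
time_s: 14.67
position: [522.3, 268.0, 190.5]
tool_rot: [-0.249, -3.131, 0.002]
wrist_force: [0.6, -0.1, 0.3]
grip_width: 85.3
grip_force: 0.0
```

```bash
python3 - <<'E'
from w import *
c,W=jars('wrist'); mix(W,c['frame']) if 0 else None; print(); jars('top'); to([526.2,272.7,34])
E
```

```text
[525.9 273.5] 22.9 [524.9 273.7  80. ] [152. 107.  38.]
[587.7 338.9] 23.1 [585.8 338.4  79.9] [ 33. 109.  45.]
[562.8  42.3] 29.9 [562.3  44.2  76.1] [145. 144. 142.]
[629.7  -6.7] 9.3 [627.8  -5.   78.2] [17. 17. 17.]
[709.7 187.4] 22.7 [698.4 187.1  79.3] [23. 23. 24.]

[711.5 186.5] 23.1 [711.  186.1  79.1] [57. 55. 46.]
[654.7 -25.3] 36.0 [654.4 -25.2  79. ] [47. 46. 40.]
[ 575.4 -280.4] 23.8 [ 574.1 -279.5   83. ] [148. 150. 152.]
[553.  -24.3] 22.2 [553.  -23.3  75.3] [141. 144. 146.]
[520.3 273. ] 21.5 [513.7 273.1  79.2] [146.  96.  40.]
tcp [522.6 267.1 190.7] yaw_y 80.79 w 85.7 F [ 0.5 -0.8  0. ] t 14.7667
delta mm [ -2.6   6.3 156.7]
```

Emit:
step_arm(motion=[{"delta_pos": [-0.0027, 0.006, 0.035], "roll": 0.0, "jaw": 0.0}, {"delta_pos": [-0.0027, 0.006, 0.075], "roll": 0.0, "jaw": 0.0}, {"delta_pos": [-0.0027, 0.006, 0.11], "roll": 0.0, "jaw": 0.0}, {"delta_pos": [-0.0027, 0.006, 0.142], "roll": 0.0, "jaw": 0.0}, {"delta_pos": [-0.0027, 0.006, 0.157], "roll": 0.0, "jaw": 0.0}])

```text
time_s: 15.18
position: [523.0, 271.3, 29.0]
tool_rot: [-0.253, -3.124, 0.005]
wrist_force: [-0.4, 0.3, -0.1]
grip_width: 85.2
grip_force: 0.0
```

Emit:
step_arm(motion=[{"delta_pos": [0.0, 0.0, 0.0], "roll": 0.0, "jaw": 0.2}, {"delta_pos": [0.0, 0.0, 0.0], "roll": 0.0, "jaw": 0.4}, {"delta_pos": [0.0, 0.0, 0.0], "roll": 0.0, "jaw": 0.6}, {"delta_pos": [0.0, 0.0, 0.0], "roll": 0.0, "jaw": 0.6}, {"delta_pos": [0.0, 0.0, 0.0], "roll": 0.0, "jaw": 0.6}])

```text
time_s: 15.6
position: [527.9, 274.2, 36.5]
tool_rot: [0.25, 3.127, 0.002]
wrist_force: [0.3, -2.6, 4.9]
grip_width: 49.0
grip_force: 62.5
```

```bash
python3 - <<'E'
from w import *
to([654.4,-25,150])
E
```

```text
tcp [527.9 274.2  36.5] yaw_y 80.87 w 49.0 F [ 0.3 -2.6  4.9] t 15.6
delta mm [-172.8 -275.1 -113.2]
```

Emit:
step_arm(motion=[{"delta_pos": [0.0, 0.0, -0.02], "roll": 0.0, "jaw": 0.6}, {"delta_pos": [0.0, 0.0, -0.055], "roll": 0.0, "jaw": 0.6}, {"delta_pos": [0.0, 0.0, -0.09], "roll": 0.0, "jaw": 0.6}, {"delta_pos": [0.0, 0.0, -0.113], "roll": 0.0, "jaw": 0.6}, {"delta_pos": [-0.008, -0.013, -0.113], "roll": 0.0, "jaw": 0.6}])

```text
time_s: 16.02
position: [535.0, 263.1, 154.8]
tool_rot: [0.245, 3.12, 0.009]
wrist_force: [1.9, 0.1, -1.3]
grip_width: 49.2
grip_force: 62.8
```

Emit:
step_arm(motion=[{"delta_pos": [-0.017, -0.027, 0.0], "roll": 0.0, "jaw": 0.6}, {"delta_pos": [-0.034, -0.054, 0.0], "roll": 0.0, "jaw": 0.6}, {"delta_pos": [-0.051, -0.081, 0.0], "roll": 0.0, "jaw": 0.6}, {"delta_pos": [-0.068, -0.108, 0.0], "roll": 0.0, "jaw": 0.6}, {"delta_pos": [-0.085, -0.135, 0.0], "roll": 0.0, "jaw": 0.6}])

```text
time_s: 16.43
position: [594.7, 112.0, 147.7]
tool_rot: [0.249, 3.13, 0.0]
wrist_force: [1.3, 1.1, -2.1]
grip_width: 49.0
grip_force: 62.7
```

Emit:
step_arm(motion=[{"delta_pos": [-0.017, -0.027, 0.0], "roll": 0.0, "jaw": 0.6}, {"delta_pos": [-0.034, -0.054, 0.0], "roll": 0.0, "jaw": 0.6}, {"delta_pos": [-0.051, -0.081, 0.0], "roll": 0.0, "jaw": 0.6}, {"delta_pos": [-0.068, -0.108, 0.0], "roll": 0.0, "jaw": 0.6}, {"delta_pos": [-0.08, -0.127, 0.0], "roll": 0.0, "jaw": 0.6}])

```text
time_s: 16.85
position: [654.0, -27.7, 147.7]
tool_rot: [0.252, 3.13, -0.001]
wrist_force: [1.3, -0.3, -1.9]
grip_width: 48.8
grip_force: 62.7
```

Emit:
step_arm(motion=[{"delta_pos": [0.0, 0.0, 0.0], "roll": 0.0, "jaw": 0.6}, {"delta_pos": [0.0, 0.0, 0.0], "roll": 0.0, "jaw": 0.6}, {"delta_pos": [0.0, 0.0, 0.0], "roll": 0.0, "jaw": 0.6}])

```text
time_s: 17.1
position: [652.8, -24.2, 147.1]
tool_rot: [-0.25, -3.132, -0.001]
wrist_force: [0.4, 0.7, -2.7]
grip_width: 49.0
grip_force: 62.7
```

```bash
python3 - <<'E'
from w import *
to([655.4,-25.2,106.5])
c=manip.camera('wrist'); save(c,'w7.png')
E
```

```text
tcp [652.8 -24.2 147.1] yaw_y 80.89 w 49.0 F [ 0.4  0.7 -2.7] t 17.1
delta mm [-2.7 -0.6 40.6]
```

View pics/w7.png

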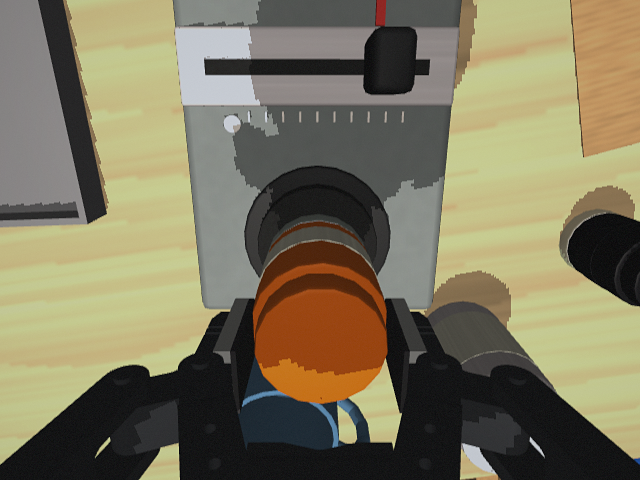

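The orange jar is upright over the pad (318,230), and the slider (390,60) is still in line with the mark (381,10). Next is the press.

Emit:
step_arm(motion=[{"delta_pos": [-0.001, -0.001, 0.015], "roll": 0.0, "jaw": 0.6}, {"delta_pos": [-0.001, -0.001, 0.027], "roll": 0.0, "jaw": 0.6}, {"delta_pos": [-0.001, -0.001, 0.033], "roll": 0.0, "jaw": 0.6}, {"delta_pos": [-0.001, -0.001, 0.037], "roll": 0.0, "jaw": 0.6}, {"delta_pos": [-0.001, -0.001, 0.04], "roll": 0.0, "jaw": 0.6}])

```text
time_s: 17.57
position: [654.2, -25.0, 107.7]
tool_rot: [0.248, 3.131, 0.001]
wrist_force: [-1.6, 3.3, 5.0]
grip_width: 49.2
grip_force: 63.6
```

Emit:
step_arm(motion=[{"delta_pos": [0.0, 0.0, 0.001], "roll": 0.0, "jaw": 0.6}, {"delta_pos": [0.0, 0.0, 0.002], "roll": 0.0, "jaw": 0.6}, {"delta_pos": [0.0, 0.0, 0.003], "roll": 0.0, "jaw": 0.6}, {"delta_pos": [0.0, 0.0, 0.004], "roll": 0.0, "jaw": 0.6}, {"delta_pos": [0.0, 0.0, 0.005], "roll": 0.0, "jaw": 0.6}])

```text
time_s: 17.98
position: [655.3, -25.3, 106.3]
tool_rot: [0.248, 3.128, 0.001]
wrist_force: [-7.6, 2.5, 20.7]
grip_width: 48.9
grip_force: 65.1
```

Emit:
step_arm(motion=[{"delta_pos": [0.0, 0.0, 0.001], "roll": 0.0, "jaw": 0.6}, {"delta_pos": [0.0, 0.0, 0.001], "roll": 0.0, "jaw": 0.6}, {"delta_pos": [0.0, 0.0, 0.001], "roll": 0.0, "jaw": 0.6}, {"delta_pos": [0.0, 0.0, 0.001], "roll": 0.0, "jaw": 0.6}, {"delta_pos": [0.0, 0.0, 0.001], "roll": 0.0, "jaw": 0.6}])

```text
time_s: 18.4
position: [655.6, -25.3, 106.4]
tool_rot: [0.248, 3.127, 0.0]
wrist_force: [-7.6, 3.0, 20.5]
grip_width: 48.9
grip_force: 65.2
```

Emit:
step_arm(motion=[{"delta_pos": [0.0, 0.0, 0.0], "roll": 0.0, "jaw": 0.6}, {"delta_pos": [0.0, 0.0, 0.0], "roll": 0.0, "jaw": 0.6}, {"delta_pos": [0.0, 0.0, 0.0], "roll": 0.0, "jaw": 0.6}, {"delta_pos": [0.0, 0.0, 0.0], "roll": 0.0, "jaw": 0.6}, {"delta_pos": [0.0, 0.0, 0.0], "roll": 0.0, "jaw": 0.6}])

```text
time_s: 18.82
position: [655.6, -25.3, 106.4]
tool_rot: [0.248, 3.127, 0.0]
wrist_force: [-7.7, 2.7, 20.9]
grip_width: 49.1
grip_force: 65.2
```

Emit:
step_arm(motion=[{"delta_pos": [0.0, 0.0, 0.0], "roll": 0.0, "jaw": 0.6}, {"delta_pos": [0.0, 0.0, 0.0], "roll": 0.0, "jaw": 0.6}, {"delta_pos": [0.0, 0.0, 0.0], "roll": 0.0, "jaw": 0.6}, {"delta_pos": [0.0, 0.0, 0.0], "roll": 0.0, "jaw": 0.6}, {"delta_pos": [0.0, 0.0, 0.0], "roll": 0.0, "jaw": 0.6}])

```text
time_s: 19.23
position: [655.6, -25.3, 106.3]
tool_rot: [0.248, 3.128, 0.0]
wrist_force: [-7.8, 3.1, 20.3]
grip_width: 49.0
grip_force: 65.2
```

Emit:
step_arm(motion=[{"delta_pos": [0.0, 0.0, 0.0], "roll": 0.0, "jaw": 0.6}, {"delta_pos": [0.0, 0.0, 0.0], "roll": 0.0, "jaw": 0.6}, {"delta_pos": [0.0, 0.0, 0.0], "roll": 0.0, "jaw": 0.6}, {"delta_pos": [0.0, 0.0, 0.0], "roll": 0.0, "jaw": 0.6}, {"delta_pos": [0.0, 0.0, 0.0], "roll": 0.0, "jaw": 0.6}])

```text
time_s: 19.65
position: [655.6, -25.3, 106.4]
tool_rot: [0.248, 3.127, 0.0]
wrist_force: [-7.4, 2.4, 21.0]
grip_width: 48.5
grip_force: 65.2
```

Emit:
step_arm(motion=[{"delta_pos": [0.0, 0.0, 0.0], "roll": 0.0, "jaw": 0.6}, {"delta_pos": [0.0, 0.0, 0.0], "roll": 0.0, "jaw": 0.6}, {"delta_pos": [0.0, 0.0, 0.0], "roll": 0.0, "jaw": 0.6}, {"delta_pos": [0.0, 0.0, 0.0], "roll": 0.0, "jaw": 0.6}, {"delta_pos": [0.0, 0.0, 0.0], "roll": 0.0, "jaw": 0.6}])

```text
time_s: 20.07
position: [655.6, -25.3, 106.4]
tool_rot: [0.248, 3.127, 0.001]
wrist_force: [-7.4, 3.1, 20.3]
grip_width: 48.8
grip_force: 65.2
```

```bash
python3 - <<'E'
from w import *
to([518,-277,106.5])
E
```

```text
tcp [655.6 -25.3 106.4] yaw_y 80.93 w 48.8 F [-7.4  3.1 20.3] t 20.0667
delta mm [  96.2 -270.2   -0.7]
```

Emit:
step_arm(motion=[{"delta_pos": [0.0, 0.0, -0.006], "roll": 0.0, "jaw": 0.6}, {"delta_pos": [0.0, 0.0, -0.02], "roll": 0.0, "jaw": 0.6}, {"delta_pos": [0.0, 0.0, -0.04], "roll": 0.0, "jaw": 0.6}, {"delta_pos": [0.01, -0.028, -0.04], "roll": 0.0, "jaw": 0.6}, {"delta_pos": [0.021, -0.058, -0.04], "roll": 0.0, "jaw": 0.6}])

```text
time_s: 20.48
position: [625.2, -79.5, 143.1]
tool_rot: [0.244, 3.128, -0.002]
wrist_force: [-0.2, -0.9, -2.2]
grip_width: 48.9
grip_force: 62.8
```

Emit:
step_arm(motion=[{"delta_pos": [0.012, -0.034, 0.0], "roll": 0.0, "jaw": 0.6}, {"delta_pos": [0.024, -0.068, 0.0], "roll": 0.0, "jaw": 0.6}, {"delta_pos": [0.036, -0.102, 0.0], "roll": 0.0, "jaw": 0.6}, {"delta_pos": [0.048, -0.136, 0.0], "roll": 0.0, "jaw": 0.6}, {"delta_pos": [0.06, -0.17, 0.0], "roll": 0.0, "jaw": 0.6}])

```text
time_s: 20.9
position: [536.6, -239.5, 141.1]
tool_rot: [-0.249, -3.132, 0.001]
wrist_force: [0.3, -0.5, -1.6]
grip_width: 48.7
grip_force: 62.8
```

Emit:
step_arm(motion=[{"delta_pos": [0.01, -0.027, 0.0], "roll": 0.0, "jaw": 0.6}, {"delta_pos": [0.0155, -0.0425, 0.0], "roll": 0.0, "jaw": 0.6}, {"delta_pos": [0.0155, -0.0425, 0.0], "roll": 0.0, "jaw": 0.6}, {"delta_pos": [0.0155, -0.0425, 0.0], "roll": 0.0, "jaw": 0.6}, {"delta_pos": [0.0155, -0.0425, 0.0], "roll": 0.0, "jaw": 0.6}])

```text
time_s: 21.32
position: [516.0, -277.0, 140.9]
tool_rot: [-0.249, -3.132, -0.001]
wrist_force: [-0.4, 0.2, -1.7]
grip_width: 48.7
grip_force: 62.8
```

```bash
python3 - <<'E'
from w import *
to([517.5,-276.5,41.5]); jars('top')
E
```

```text
tcp [ 516.  -277.   140.9] yaw_y 80.91 w 48.7 F [-0.4  0.2 -1.7] t 21.3167
delta mm [-1.4  0.7 99.4]
[710.6 186.5] 23.6 [710.9 186.1  79.1] [57. 55. 46.]
[654.6 -25.2] 36.0 [654.3 -25.1  78.9] [46. 46. 40.]
[588.2 337.8] 23.2 [587.8 337.4  79.3] [ 58. 112.  55.]
[ 574.7 -280.7] 23.3 [ 575.4 -280.5   83.1] [147. 149. 152.]
[565.6  56.4] 19.6 [564.9  52.6  75.4] [148. 150. 152.]
[563.4 -22.1] 14.6 [561.7 -22.7  75.3] [144.  146.5 149. ]
[547.1 -38.5] 22.5 [548.8 -42.8  75.3] [146. 148. 151.]
```

Emit:
step_arm(motion=[{"delta_pos": [-0.001, 0.0, 0.03], "roll": 0.0, "jaw": 0.6}, {"delta_pos": [-0.001, 0.0, 0.06], "roll": 0.0, "jaw": 0.6}, {"delta_pos": [-0.001, 0.0, 0.085], "roll": 0.0, "jaw": 0.6}, {"delta_pos": [-0.001, 0.0, 0.095], "roll": 0.0, "jaw": 0.6}, {"delta_pos": [-0.001, 0.0, 0.098], "roll": 0.0, "jaw": 0.6}])

```text
time_s: 21.78
position: [516.3, -276.0, 41.6]
tool_rot: [-0.247, -3.129, -0.004]
wrist_force: [0.4, 0.8, 0.7]
grip_width: 48.6
grip_force: 63.1
```

Emit:
step_arm(motion=[{"delta_pos": [0.0, 0.0, 0.001], "roll": 0.0, "jaw": 0.6}, {"delta_pos": [0.0, 0.0, 0.002], "roll": 0.0, "jaw": 0.6}, {"delta_pos": [0.0, 0.0, 0.003], "roll": 0.0, "jaw": 0.6}, {"delta_pos": [0.0, 0.0, 0.003], "roll": 0.0, "jaw": 0.6}])

```text
time_s: 22.12
position: [517.9, -278.2, 41.5]
tool_rot: [0.249, 3.129, -0.001]
wrist_force: [-0.7, 0.9, 4.4]
grip_width: 48.8
grip_force: 63.5
```

Emit:
step_arm(motion=[{"delta_pos": [0.0, 0.0, -0.001], "roll": 0.0, "jaw": 0.3}, {"delta_pos": [0.0, 0.0, -0.001], "roll": 0.0, "jaw": 0.1}, {"delta_pos": [0.0, 0.0, -0.001], "roll": 0.0, "jaw": 0.0}, {"delta_pos": [0.0, 0.0, -0.001], "roll": 0.0, "jaw": 0.0}, {"delta_pos": [0.0, 0.0, -0.001], "roll": 0.0, "jaw": 0.0}])

```text
time_s: 22.53
position: [516.6, -278.0, 40.9]
tool_rot: [-0.25, -3.132, 0.0]
wrist_force: [-0.1, 0.2, 1.7]
grip_width: 85.2
grip_force: 0.0
```

Emit:
step_arm(motion=[{"delta_pos": [0.0, 0.0, -0.03], "roll": 0.0, "jaw": 0.0}, {"delta_pos": [0.0, 0.0, -0.07], "roll": 0.0, "jaw": 0.0}, {"delta_pos": [0.0, 0.0, -0.11], "roll": 0.0, "jaw": 0.0}, {"delta_pos": [0.0, 0.0, -0.15], "roll": 0.0, "jaw": 0.0}, {"delta_pos": [0.0, 0.04, -0.15], "roll": 0.0, "jaw": 0.0}])

```text
time_s: 22.95
position: [526.7, -246.6, 201.3]
tool_rot: [0.258, 3.116, -0.019]
wrist_force: [2.9, -0.7, 0.9]
grip_width: 85.7
grip_force: 0.0
```

Emit:
step_arm(motion=[{"delta_pos": [0.007, 0.18, 0.0], "roll": 0.0, "jaw": 0.0}, {"delta_pos": [0.007, 0.18, 0.0], "roll": 0.0, "jaw": 0.0}, {"delta_pos": [0.007, 0.18, 0.0], "roll": 0.0, "jaw": 0.0}, {"delta_pos": [0.007, 0.18, 0.0], "roll": 0.0, "jaw": 0.0}, {"delta_pos": [0.007, 0.18, 0.0], "roll": 0.0, "jaw": 0.0}])

```text
time_s: 23.37
position: [544.6, -54.6, 190.9]
tool_rot: [-0.244, -3.132, -0.003]
wrist_force: [-0.2, -0.3, -0.3]
grip_width: 85.0
grip_force: 0.0
```

Emit:
step_arm(motion=[{"delta_pos": [0.007, 0.18, 0.0], "roll": 0.0, "jaw": 0.0}, {"delta_pos": [0.007, 0.18, 0.0], "roll": 0.0, "jaw": 0.0}, {"delta_pos": [0.007, 0.18, 0.0], "roll": 0.0, "jaw": 0.0}, {"delta_pos": [0.007, 0.18, 0.0], "roll": 0.0, "jaw": 0.0}, {"delta_pos": [0.007, 0.18, 0.0], "roll": 0.0, "jaw": 0.0}])

```text
time_s: 23.78
position: [566.1, 124.0, 190.9]
tool_rot: [0.244, 3.132, 0.003]
wrist_force: [-0.3, 0.5, 0.5]
grip_width: 85.5
grip_force: 0.0
```

Emit:
step_arm(motion=[{"delta_pos": [0.007, 0.18, 0.0], "roll": 0.0, "jaw": 0.0}, {"delta_pos": [0.007, 0.18, 0.0], "roll": 0.0, "jaw": 0.0}, {"delta_pos": [0.007, 0.18, 0.0], "roll": 0.0, "jaw": 0.0}, {"delta_pos": [0.007, 0.18, 0.0], "roll": 0.0, "jaw": 0.0}, {"delta_pos": [0.007, 0.18, 0.0], "roll": 0.0, "jaw": 0.0}])

```text
time_s: 24.2
position: [587.6, 302.6, 190.5]
tool_rot: [-0.244, -3.132, -0.003]
wrist_force: [1.0, 0.1, -0.3]
grip_width: 85.5
grip_force: 0.0
```

```bash
python3 - <<'E'
from w import *
jars('top'); to([588,338,190])
E
```

```text
[710.6 186.3] 23.7 [711.  186.1  79. ] [57. 55. 47.]
[655.1 -25.1] 36.2 [654.4 -25.3  79.1] [47. 47. 40.]
[ 574.9 -280.5] 23.5 [ 573.9 -279.5   82.9] [150. 152. 154.]
[587.5 337.9] 23.1 [585.1 337.3  79.4] [ 53. 112.  54.]
[561.8 -18.8] 35.7 [561.  -22.7  75.4] [149. 151. 154.]
[ 535.6 -236.8] 24.3 [ 535.6 -236.6   83. ] [149. 109.  52.]
tcp [587.5 302.7 190.4] yaw_y 81.14 w 85.5 F [-2.2  1.1  0.6] t 24.25
delta mm [ 5.  35.   0.4]
```

Orange was knocked inside the tray to (536,-237). It still appears upright and within limits. Carrying on with green.

Emit:
step_arm(motion=[{"delta_pos": [0.003, 0.035, 0.0], "roll": 0.0, "jaw": 0.0}, {"delta_pos": [0.003, 0.035, 0.0], "roll": 0.0, "jaw": 0.0}, {"delta_pos": [0.003, 0.035, 0.0], "roll": 0.0, "jaw": 0.0}, {"delta_pos": [0.003, 0.035, 0.0], "roll": 0.0, "jaw": 0.0}, {"delta_pos": [0.003, 0.035, 0.0], "roll": 0.0, "jaw": 0.0}])

```text
time_s: 24.67
position: [590.8, 331.5, 190.9]
tool_rot: [-0.252, -3.131, 0.001]
wrist_force: [-0.6, 0.2, 1.1]
grip_width: 85.6
grip_force: 0.0
```

```bash
python3 - <<'E'
from w import *
jars('wrist'); to([587.8,338.2,34])
E
```

```text
[587.8 339.2] 23.0 [586.6 339.1  80. ] [ 48. 119.  58.]
[721.5 202.1] 13.4 [720.6 205.   79.2] [20. 19. 21.]
tcp [590.9 331.6 191. ] yaw_y 80.79 w 85.0 F [0.1 1.1 1.4] t 24.7167
delta mm [  4.1   6.1 157. ]
```

Emit:
step_arm(motion=[{"delta_pos": [0.003, 0.006, 0.035], "roll": 0.0, "jaw": 0.0}, {"delta_pos": [0.003, 0.006, 0.075], "roll": 0.0, "jaw": 0.0}, {"delta_pos": [0.003, 0.006, 0.11], "roll": 0.0, "jaw": 0.0}, {"delta_pos": [0.003, 0.006, 0.142], "roll": 0.0, "jaw": 0.0}, {"delta_pos": [0.003, 0.006, 0.157], "roll": 0.0, "jaw": 0.0}])

```text
time_s: 25.13
position: [585.4, 337.3, 28.7]
tool_rot: [-0.251, -3.125, 0.005]
wrist_force: [-1.5, -0.1, -0.7]
grip_width: 85.5
grip_force: 0.0
```

Emit:
step_arm(motion=[{"delta_pos": [0.0, 0.0, 0.0], "roll": 0.0, "jaw": 0.2}, {"delta_pos": [0.0, 0.0, 0.0], "roll": 0.0, "jaw": 0.4}, {"delta_pos": [0.0, 0.0, 0.0], "roll": 0.0, "jaw": 0.6}, {"delta_pos": [0.0, 0.0, 0.0], "roll": 0.0, "jaw": 0.6}, {"delta_pos": [0.0, 0.0, 0.0], "roll": 0.0, "jaw": 0.6}])

```text
time_s: 25.55
position: [591.1, 340.2, 37.7]
tool_rot: [0.249, 3.126, 0.004]
wrist_force: [0.5, -1.4, 6.7]
grip_width: 48.8
grip_force: 62.5
```

```bash
python3 - <<'E'
from w import *
to([654.4,-25,150])
E
```

```text
tcp [591.1 340.2  37.7] yaw_y 80.88 w 48.8 F [ 0.5 -1.4  6.7] t 25.55
delta mm [-121.  -350.2 -112.6]
```

Emit:
step_arm(motion=[{"delta_pos": [0.0, 0.0, -0.02], "roll": 0.0, "jaw": 0.6}, {"delta_pos": [0.0, 0.0, -0.055], "roll": 0.0, "jaw": 0.6}, {"delta_pos": [0.0, 0.0, -0.09], "roll": 0.0, "jaw": 0.6}, {"delta_pos": [0.0, 0.0, -0.114], "roll": 0.0, "jaw": 0.6}, {"delta_pos": [-0.008, -0.02, -0.114], "roll": 0.0, "jaw": 0.6}])

```text
time_s: 25.97
position: [596.5, 323.2, 157.2]
tool_rot: [0.243, 3.119, 0.012]
wrist_force: [0.7, 0.9, -0.8]
grip_width: 48.8
grip_force: 62.4
```

Emit:
step_arm(motion=[{"delta_pos": [-0.011, -0.032, 0.0], "roll": 0.0, "jaw": 0.6}, {"delta_pos": [-0.022, -0.064, 0.0], "roll": 0.0, "jaw": 0.6}, {"delta_pos": [-0.034, -0.098, 0.0], "roll": 0.0, "jaw": 0.6}, {"delta_pos": [-0.046, -0.132, 0.0], "roll": 0.0, "jaw": 0.6}, {"delta_pos": [-0.058, -0.167, 0.0], "roll": 0.0, "jaw": 0.6}])

```text
time_s: 26.38
position: [624.3, 143.2, 149.0]
tool_rot: [0.249, 3.13, 0.001]
wrist_force: [0.8, -0.6, -1.6]
grip_width: 48.9
grip_force: 62.3
```

Emit:
step_arm(motion=[{"delta_pos": [-0.012, -0.034, 0.0], "roll": 0.0, "jaw": 0.6}, {"delta_pos": [-0.023, -0.068, 0.0], "roll": 0.0, "jaw": 0.6}, {"delta_pos": [-0.034, -0.102, 0.0], "roll": 0.0, "jaw": 0.6}, {"delta_pos": [-0.046, -0.136, 0.0], "roll": 0.0, "jaw": 0.6}, {"delta_pos": [-0.055, -0.163, 0.0], "roll": 0.0, "jaw": 0.6}])

```text
time_s: 26.8
position: [653.1, -28.0, 149.1]
tool_rot: [0.251, 3.13, -0.001]
wrist_force: [0.6, 0.3, -1.9]
grip_width: 48.4
grip_force: 62.3
```

Emit:
step_arm(motion=[{"delta_pos": [0.0, 0.0, 0.0], "roll": 0.0, "jaw": 0.6}, {"delta_pos": [0.0, 0.0, 0.0], "roll": 0.0, "jaw": 0.6}, {"delta_pos": [0.0, 0.0, 0.0], "roll": 0.0, "jaw": 0.6}])

```text
time_s: 27.05
position: [652.5, -24.7, 148.4]
tool_rot: [0.25, 3.131, 0.001]
wrist_force: [-0.1, 1.3, -1.4]
grip_width: 48.8
grip_force: 62.3
```

```bash
python3 - <<'E'
from w import *
to([655.4,-25.2,107.7])
c=manip.camera('wrist'); save(c,'w8.png')
c=manip.camera('top'); cv2.imwrite('pics/t8.png',cv2.resize(c['frame'][160:360,270:530,::-1],None,fx=3,fy=3,interpolation=cv2.INTER_CUBIC))
E
```

```text
tcp [652.5 -24.7 148.4] yaw_y 80.88 w 48.8 F [-0.1  1.3 -1.4] t 27.05
delta mm [-2.9 -0.1 40.7]
```

View pics/w8.png

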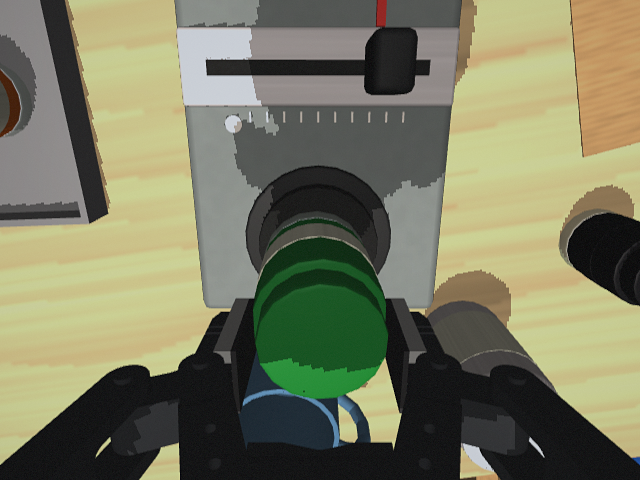

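View pics/t8.png

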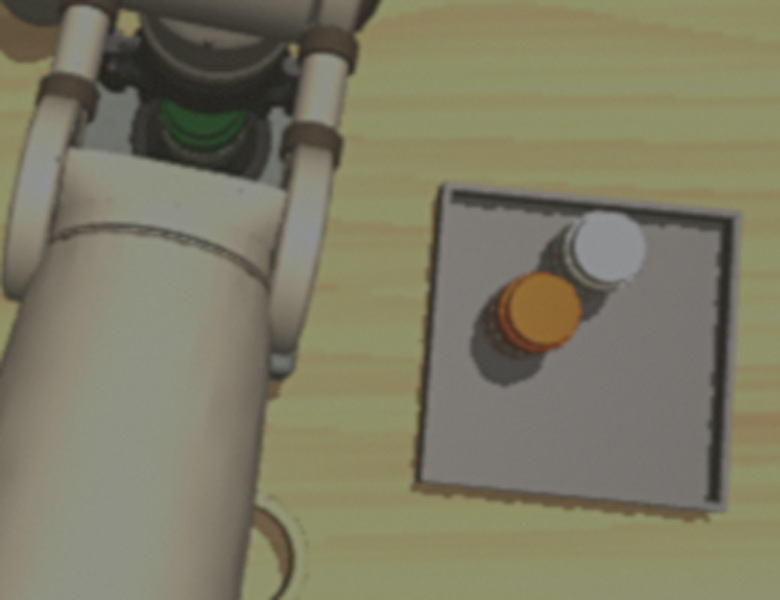

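The green jar is upright over the pad (318,230) and the slider is on the mark. In the tray crop, orange (540,312) and white (610,248) both stand upright inside the walls. Pressing green now.

Emit:
step_arm(motion=[{"delta_pos": [-0.001, -0.001, 0.015], "roll": 0.0, "jaw": 0.6}, {"delta_pos": [-0.001, -0.001, 0.027], "roll": 0.0, "jaw": 0.6}, {"delta_pos": [-0.001, -0.001, 0.033], "roll": 0.0, "jaw": 0.6}, {"delta_pos": [-0.001, -0.001, 0.037], "roll": 0.0, "jaw": 0.6}, {"delta_pos": [-0.001, -0.001, 0.04], "roll": 0.0, "jaw": 0.6}])

```text
time_s: 27.57
position: [653.8, -25.4, 108.8]
tool_rot: [0.249, 3.131, 0.001]
wrist_force: [-0.7, 2.2, 6.2]
grip_width: 48.8
grip_force: 63.3
```

Emit:
step_arm(motion=[{"delta_pos": [0.0, 0.0, 0.001], "roll": 0.0, "jaw": 0.6}, {"delta_pos": [0.0, 0.0, 0.002], "roll": 0.0, "jaw": 0.6}, {"delta_pos": [0.0, 0.0, 0.003], "roll": 0.0, "jaw": 0.6}, {"delta_pos": [0.0, 0.0, 0.004], "roll": 0.0, "jaw": 0.6}, {"delta_pos": [0.0, 0.0, 0.005], "roll": 0.0, "jaw": 0.6}])

```text
time_s: 27.98
position: [655.2, -25.7, 107.4]
tool_rot: [0.248, 3.127, 0.001]
wrist_force: [-5.9, 2.3, 21.1]
grip_width: 48.6
grip_force: 64.9
```

Emit:
step_arm(motion=[{"delta_pos": [0.0, 0.0, 0.001], "roll": 0.0, "jaw": 0.6}, {"delta_pos": [0.0, 0.0, 0.001], "roll": 0.0, "jaw": 0.6}, {"delta_pos": [0.0, 0.0, 0.001], "roll": 0.0, "jaw": 0.6}, {"delta_pos": [0.0, 0.0, 0.001], "roll": 0.0, "jaw": 0.6}, {"delta_pos": [0.0, 0.0, 0.001], "roll": 0.0, "jaw": 0.6}])

```text
time_s: 28.4
position: [655.5, -25.8, 107.5]
tool_rot: [0.248, 3.126, 0.0]
wrist_force: [-7.2, 2.0, 20.4]
grip_width: 49.2
grip_force: 65.0
```

Emit:
step_arm(motion=[{"delta_pos": [0.0, 0.0, 0.0], "roll": 0.0, "jaw": 0.6}, {"delta_pos": [0.0, 0.0, 0.0], "roll": 0.0, "jaw": 0.6}, {"delta_pos": [0.0, 0.0, 0.0], "roll": 0.0, "jaw": 0.6}, {"delta_pos": [0.0, 0.0, 0.0], "roll": 0.0, "jaw": 0.6}, {"delta_pos": [0.0, 0.0, 0.0], "roll": 0.0, "jaw": 0.6}])

```text
time_s: 28.82
position: [655.5, -25.8, 107.5]
tool_rot: [0.248, 3.126, 0.0]
wrist_force: [-7.0, 2.9, 20.9]
grip_width: 48.7
grip_force: 65.0
```

Emit:
step_arm(motion=[{"delta_pos": [0.0, 0.0, 0.0], "roll": 0.0, "jaw": 0.6}, {"delta_pos": [0.0, 0.0, 0.0], "roll": 0.0, "jaw": 0.6}, {"delta_pos": [0.0, 0.0, 0.0], "roll": 0.0, "jaw": 0.6}, {"delta_pos": [0.0, 0.0, 0.0], "roll": 0.0, "jaw": 0.6}, {"delta_pos": [0.0, 0.0, 0.0], "roll": 0.0, "jaw": 0.6}])

```text
time_s: 29.23
position: [655.5, -25.8, 107.5]
tool_rot: [0.248, 3.127, 0.0]
wrist_force: [-6.3, 3.2, 20.5]
grip_width: 48.7
grip_force: 65.0
```

Emit:
step_arm(motion=[{"delta_pos": [0.0, 0.0, 0.0], "roll": 0.0, "jaw": 0.6}, {"delta_pos": [0.0, 0.0, 0.0], "roll": 0.0, "jaw": 0.6}, {"delta_pos": [0.0, 0.0, 0.0], "roll": 0.0, "jaw": 0.6}, {"delta_pos": [0.0, 0.0, 0.0], "roll": 0.0, "jaw": 0.6}, {"delta_pos": [0.0, 0.0, 0.0], "roll": 0.0, "jaw": 0.6}])

```text
time_s: 29.65
position: [655.5, -25.8, 107.5]
tool_rot: [0.248, 3.126, 0.0]
wrist_force: [-6.1, 2.7, 20.1]
grip_width: 48.7
grip_force: 65.0
```

Emit:
step_arm(motion=[{"delta_pos": [0.0, 0.0, 0.0], "roll": 0.0, "jaw": 0.6}, {"delta_pos": [0.0, 0.0, 0.0], "roll": 0.0, "jaw": 0.6}, {"delta_pos": [0.0, 0.0, 0.0], "roll": 0.0, "jaw": 0.6}, {"delta_pos": [0.0, 0.0, 0.0], "roll": 0.0, "jaw": 0.6}, {"delta_pos": [0.0, 0.0, 0.0], "roll": 0.0, "jaw": 0.6}])

```text
time_s: 30.07
position: [655.5, -25.8, 107.5]
tool_rot: [0.248, 3.126, 0.0]
wrist_force: [-6.5, 2.2, 20.5]
grip_width: 48.8
grip_force: 65.0
```

```bash
python3 - <<'E'
from w import *
to([466,-275,107.7])
E
```

```text
tcp [655.5 -25.8 107.5] yaw_y 80.93 w 48.8 F [-6.5  2.2 20.5] t 30.0667
delta mm [ 147.8 -275.9   -1.2]
```

Emit:
step_arm(motion=[{"delta_pos": [0.0, 0.0, -0.006], "roll": 0.0, "jaw": 0.6}, {"delta_pos": [0.0, 0.0, -0.02], "roll": 0.0, "jaw": 0.6}, {"delta_pos": [0.0, 0.0, -0.04], "roll": 0.0, "jaw": 0.6}, {"delta_pos": [0.014, -0.028, -0.04], "roll": 0.0, "jaw": 0.6}, {"delta_pos": [0.03, -0.058, -0.04], "roll": 0.0, "jaw": 0.6}])

```text
time_s: 30.48
position: [615.8, -78.5, 144.0]
tool_rot: [0.244, 3.128, -0.002]
wrist_force: [0.8, -2.0, -1.3]
grip_width: 48.5
grip_force: 62.4
```

Emit:
step_arm(motion=[{"delta_pos": [0.015, -0.03, 0.0], "roll": 0.0, "jaw": 0.6}, {"delta_pos": [0.03, -0.06, 0.0], "roll": 0.0, "jaw": 0.6}, {"delta_pos": [0.046, -0.091, 0.0], "roll": 0.0, "jaw": 0.6}, {"delta_pos": [0.062, -0.122, 0.0], "roll": 0.0, "jaw": 0.6}, {"delta_pos": [0.077, -0.152, 0.0], "roll": 0.0, "jaw": 0.6}])

```text
time_s: 30.9
position: [513.0, -217.8, 142.1]
tool_rot: [-0.249, -3.131, 0.001]
wrist_force: [-0.1, -0.4, -1.6]
grip_width: 48.8
grip_force: 62.4
```

Emit:
step_arm(motion=[{"delta_pos": [0.015, -0.03, 0.0], "roll": 0.0, "jaw": 0.6}, {"delta_pos": [0.03, -0.06, 0.0], "roll": 0.0, "jaw": 0.6}, {"delta_pos": [0.04, -0.076, 0.0], "roll": 0.0, "jaw": 0.6}, {"delta_pos": [0.04, -0.076, 0.0], "roll": 0.0, "jaw": 0.6}, {"delta_pos": [0.04, -0.076, 0.0], "roll": 0.0, "jaw": 0.6}])

```text
time_s: 31.32
position: [462.4, -285.9, 142.0]
tool_rot: [-0.253, -3.131, -0.0]
wrist_force: [0.6, 0.8, -1.1]
grip_width: 48.5
grip_force: 62.4
```

```bash
python3 - <<'E'
from w import *
to([466,-285,42.7]); jars('top')
E
```

```text
tcp [ 462.4 -285.9  142. ] yaw_y 80.77 w 48.5 F [ 0.6  0.8 -1.1] t 31.3167
delta mm [-3.4  1.4 99.3]
[711.6 186.1] 23.5 [711.  186.1  79. ] [57. 55. 46.]
[654.6 -24.9] 36.1 [654.2 -25.2  79. ] [46. 46. 40.]
[ 574.8 -279.9] 23.7 [ 574.3 -279.7   83. ] [147. 149. 151.]
[563.  42.] 27.1 [558.   48.8  76.1] [146. 147. 149.]
[561.6 -24.5] 17.2 [559.4 -24.2  75.4] [135. 138. 139.]
[ 536.4 -237.5] 23.5 [ 535.5 -236.6   83.1] [146. 107.  51.]
[542.8 -55.4] 26.0 [547.5 -58.7  75.4] [140. 140. 142.]
```

Emit:
step_arm(motion=[{"delta_pos": [-0.003, 0.001, 0.03], "roll": 0.0, "jaw": 0.6}, {"delta_pos": [-0.003, 0.001, 0.06], "roll": 0.0, "jaw": 0.6}, {"delta_pos": [-0.003, 0.001, 0.085], "roll": 0.0, "jaw": 0.6}, {"delta_pos": [-0.003, 0.001, 0.095], "roll": 0.0, "jaw": 0.6}, {"delta_pos": [-0.003, 0.001, 0.098], "roll": 0.0, "jaw": 0.6}])

```text
time_s: 31.78
position: [465.8, -282.6, 42.7]
tool_rot: [-0.247, -3.129, -0.005]
wrist_force: [-2.0, 5.7, 8.8]
grip_width: 49.0
grip_force: 63.5
```

Emit:
step_arm(motion=[{"delta_pos": [0.0, 0.0, 0.001], "roll": 0.0, "jaw": 0.6}, {"delta_pos": [0.0, 0.0, 0.002], "roll": 0.0, "jaw": 0.6}, {"delta_pos": [0.0, 0.0, 0.003], "roll": 0.0, "jaw": 0.6}, {"delta_pos": [0.0, 0.0, 0.003], "roll": 0.0, "jaw": 0.6}])

```text
time_s: 32.12
position: [467.3, -284.8, 42.6]
tool_rot: [0.249, 3.13, -0.0]
wrist_force: [0.1, 2.5, 5.2]
grip_width: 48.8
grip_force: 63.3
```

Emit:
step_arm(motion=[{"delta_pos": [0.0, 0.0, -0.001], "roll": 0.0, "jaw": 0.3}, {"delta_pos": [0.0, 0.0, -0.001], "roll": 0.0, "jaw": 0.1}, {"delta_pos": [0.0, 0.0, -0.001], "roll": 0.0, "jaw": 0.0}, {"delta_pos": [0.0, 0.0, -0.001], "roll": 0.0, "jaw": 0.0}, {"delta_pos": [0.0, 0.0, -0.001], "roll": 0.0, "jaw": 0.0}])

```text
time_s: 32.53
position: [466.0, -285.1, 42.0]
tool_rot: [0.25, 3.132, -0.0]
wrist_force: [0.6, 0.1, 0.3]
grip_width: 85.2
grip_force: 0.0
```

Emit:
step_arm(motion=[{"delta_pos": [0.0, 0.0, -0.03], "roll": 0.0, "jaw": 0.0}, {"delta_pos": [0.0, 0.0, -0.07], "roll": 0.0, "jaw": 0.0}, {"delta_pos": [0.0, 0.0, -0.11], "roll": 0.0, "jaw": 0.0}, {"delta_pos": [0.0, 0.0, -0.15], "roll": 0.0, "jaw": 0.0}, {"delta_pos": [0.0, 0.02, -0.15], "roll": 0.0, "jaw": 0.0}])

```text
time_s: 32.95
position: [472.7, -271.1, 201.8]
tool_rot: [0.253, 3.118, -0.018]
wrist_force: [1.5, -0.2, 1.7]
grip_width: 85.6
grip_force: 0.0
```

Emit:
step_arm(motion=[{"delta_pos": [-0.022, 0.16, 0.0], "roll": 0.0, "jaw": 0.4}, {"delta_pos": [-0.022, 0.16, 0.0], "roll": 0.0, "jaw": 0.4}, {"delta_pos": [-0.022, 0.16, 0.0], "roll": 0.0, "jaw": 0.4}, {"delta_pos": [-0.022, 0.16, 0.0], "roll": 0.0, "jaw": 0.4}, {"delta_pos": [-0.022, 0.16, 0.0], "roll": 0.0, "jaw": 0.4}])

```text
time_s: 33.37
position: [517.1, -104.9, 191.8]
tool_rot: [0.24, 3.132, 0.004]
wrist_force: [-0.5, 0.3, -0.0]
grip_width: 51.1
grip_force: 0.0
```

Emit:
step_arm(motion=[{"delta_pos": [-0.022, 0.141, 0.0], "roll": 0.0, "jaw": 0.4}, {"delta_pos": [-0.022, 0.141, 0.0], "roll": 0.0, "jaw": 0.4}, {"delta_pos": [-0.022, 0.141, 0.0], "roll": 0.0, "jaw": 0.4}, {"delta_pos": [-0.022, 0.141, 0.0], "roll": 0.0, "jaw": 0.4}, {"delta_pos": [-0.022, 0.141, 0.0], "roll": 0.0, "jaw": 0.4}])

```text
time_s: 33.78
position: [560.8, 28.3, 191.7]
tool_rot: [0.243, 3.132, 0.002]
wrist_force: [0.5, 0.6, 0.5]
grip_width: 51.2
grip_force: 0.0
```

Emit:
step_arm(motion=[{"delta_pos": [0.0, 0.0, 0.0], "roll": 0.0, "jaw": 0.4}, {"delta_pos": [0.0, 0.0, 0.0], "roll": 0.0, "jaw": 0.4}, {"delta_pos": [0.0, 0.0, 0.0], "roll": 0.0, "jaw": 0.4}])

```text
time_s: 34.03
position: [560.0, 23.5, 191.8]
tool_rot: [-0.252, -3.131, 0.001]
wrist_force: [-1.0, -0.2, -0.1]
grip_width: 51.0
grip_force: 0.0
```

```bash
python3 - <<'E'
from w import *
to([560,25.6,90]); c,W=jars('top'); c,W=wrist(); mix(W,c['frame'])
E
```

```text
tcp [560.   23.5 191.8] yaw_y 80.78 w 51.0 F [-1.  -0.2 -0.1] t 34.0333
delta mm [  0.4   2.1 101.8]
[711.  187.2] 23.6 [710.9 186.   79. ] [55. 53. 45.]
[ 575.1 -279.6] 24.3 [ 573.9 -280.    82.9] [144. 146. 148.]
[ 534.9 -237.4] 23.6 [ 535.6 -236.7   83. ] [143. 104.  50.]
[ 464.6 -285.9] 23.3 [ 464.4 -285.1   83. ] [ 59. 117.  62.]
mark n 192 y 113.56775613789107 111.36815593897084 115.70459341276747 c [530.   30.2  63.2]
grip y 103.8538441971592 123.5889890969631 mid 113.72141664706115 c [560.1  25.6 113.8] 1355
```

Emit:
step_arm(motion=[{"delta_pos": [0.0, 0.002, 0.035], "roll": 0.0, "jaw": 0.4}, {"delta_pos": [0.0, 0.002, 0.07], "roll": 0.0, "jaw": 0.4}, {"delta_pos": [0.0, 0.002, 0.09], "roll": 0.0, "jaw": 0.4}, {"delta_pos": [0.0, 0.002, 0.098], "roll": 0.0, "jaw": 0.4}, {"delta_pos": [0.0, 0.002, 0.098], "roll": 0.0, "jaw": 0.4}])

```text
time_s: 34.55
position: [558.8, 26.6, 91.7]
tool_rot: [-0.251, -3.127, -0.0]
wrist_force: [0.3, 0.6, -0.7]
grip_width: 51.3
grip_force: 0.0
```

Emit:
step_arm(motion=[{"delta_pos": [0.0, 0.0, 0.0], "roll": 0.0, "jaw": 0.75}, {"delta_pos": [0.0, 0.0, 0.0], "roll": 0.0, "jaw": 0.9}, {"delta_pos": [0.0, 0.0, 0.0], "roll": 0.0, "jaw": 0.9}, {"delta_pos": [0.0, 0.0, 0.0], "roll": 0.0, "jaw": 0.9}, {"delta_pos": [0.0, 0.0, 0.0], "roll": 0.0, "jaw": 0.9}])

```text
time_s: 34.97
position: [561.3, 26.9, 95.0]
tool_rot: [0.249, 3.13, -0.0]
wrist_force: [-0.9, 0.2, 0.0]
grip_width: 8.4
grip_force: 0.0
```

Emit:
step_arm(motion=[{"delta_pos": [0.0, -0.01, 0.0], "roll": 0.0, "jaw": 0.9}, {"delta_pos": [0.0, -0.025, 0.0], "roll": 0.0, "jaw": 0.9}, {"delta_pos": [0.0, -0.04, 0.0], "roll": 0.0, "jaw": 0.9}, {"delta_pos": [0.0, -0.055, 0.0], "roll": 0.0, "jaw": 0.9}, {"delta_pos": [0.0, -0.07, 0.0], "roll": 0.0, "jaw": 0.9}])

```text
time_s: 35.38
position: [549.3, -43.4, 94.1]
tool_rot: [0.249, 3.131, -0.001]
wrist_force: [0.1, 0.2, 1.1]
grip_width: 8.4
grip_force: 0.0
```

Emit:
step_arm(motion=[{"delta_pos": [0.0, -0.005, 0.0], "roll": 0.0, "jaw": 0.9}, {"delta_pos": [0.0, -0.009, 0.0], "roll": 0.0, "jaw": 0.9}, {"delta_pos": [0.0, -0.012, 0.0], "roll": 0.0, "jaw": 0.9}, {"delta_pos": [0.0, -0.012, 0.0], "roll": 0.0, "jaw": 0.9}])

```text
time_s: 35.72
position: [547.6, -54.1, 94.0]
tool_rot: [0.25, 3.132, -0.0]
wrist_force: [-0.4, 0.5, 0.4]
grip_width: 8.6
grip_force: 0.0
```

The fingers closed to 8 mm, so they aren't holding the grip. Checking.

```bash
python3 - <<'E'
from w import *
loc(); c,W=wrist(); save(c,'w9.png'); np.savez('/tmp/w9',W=W); mix(W,c['frame'])
E
```

```text
tcp [547.6 -54.1  94. ] yaw_y 80.88 w 8.6 F [-0.4  0.5  0.4] t 35.7167
mark n 122 y 111.8846284756165 110.86836885920772 113.37736069031406 c [532.2  28.2  63.2]
grip y 19.66808822824148 118.79816081358486 mid 69.23312452091317 c [557.8  17.8 113.6] 3596
```

View pics/w9.png

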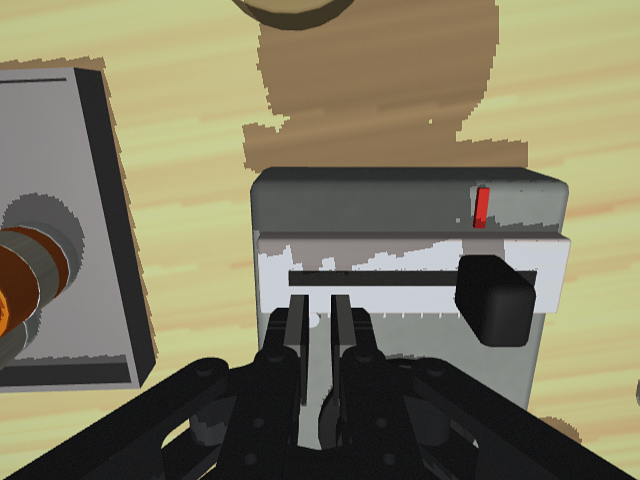

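The fingers at (320,300) are empty. The grip is still near the mark at (495,300), so I'll go round to its +y side with the jaws shut and push it home.

Emit:
step_arm(motion=[{"delta_pos": [0.0, 0.0, -0.035], "roll": 0.0, "jaw": 1.0}, {"delta_pos": [0.0, 0.0, -0.06], "roll": 0.0, "jaw": 1.0}, {"delta_pos": [0.0, 0.035, -0.06], "roll": 0.0, "jaw": 1.0}, {"delta_pos": [0.0, 0.07, -0.06], "roll": 0.0, "jaw": 1.0}, {"delta_pos": [0.0, 0.105, -0.06], "roll": 0.0, "jaw": 1.0}])

```text
time_s: 36.18
position: [564.7, 51.3, 154.8]
tool_rot: [0.251, 3.13, 0.0]
wrist_force: [1.8, 0.4, -0.1]
grip_width: -0.2
grip_force: 0.0
```

Emit:
step_arm(motion=[{"delta_pos": [0.0, 0.022, 0.0], "roll": 0.0, "jaw": 1.0}, {"delta_pos": [0.0, 0.022, 0.0], "roll": 0.0, "jaw": 1.0}, {"delta_pos": [0.0, 0.022, 0.0], "roll": 0.0, "jaw": 1.0}])

```text
time_s: 36.43
position: [567.5, 73.0, 153.8]
tool_rot: [-0.244, -3.132, 0.0]
wrist_force: [0.1, 0.3, -0.0]
grip_width: 0.2
grip_force: 0.0
```

```bash
python3 - <<'E'
from w import *
p,M=loc(); print(p[:2]@[.158,.9875]); c,W=wrist(); f=c['frame']; s=W[...,2]
g=W[(s>107)&(s<117)&(np.hypot(W[...,0]-558,W[...,1]-22)<35)]; y=g[:,:2]@[.158,.9875]; print('grip',g.mean(0),y.min(),y.max(),len(g))
x=g[:,:2]@[.9875,-.158]; print(x.min(),x.max(), 'tcp x',p[:2]@[.9875,-.158])
c=manip.camera('top'); mix(cloud(c),c['frame'])
E
```

```text
tcp [567.5  73.  153.8] yaw_y 81.07 w 0.2 F [ 0.1  0.3 -0. ] t 36.4333
161.76846340212106
grip [559.18491801  22.55657963 113.66303485] 99.278585427277 119.8001401710108 1853
536.0601848114688 563.6194489853362 tcp x 548.9074068198157Traceback (most recent call last):
  File "<stdin>", line 5, in <module>
  File "w.py", line 12, in mix
    q=W[m]; lo,hi=np.percentile(q[:,:2],[2,98],0); mk=(q[:,:2].min(0)+q[:,:2].max(0))/2
                  ~~~~~~~~~~~~~^^^^^^^^^^^^^^^^^^
    return _quantile_unchecked(
        a, q, axis, out, overwrite_input, method, keepdims, weights)
    return _ureduce(a,
                    func=_quantile_ureduce_func,
    ...<5 lines>...
                    overwrite_input=overwrite_input,
                    method=method)
    r = func(a, **kwargs)
    result = _quantile(arr,
                       quantiles=q,
    ...<2 lines>...
                       out=out,
                       weights=wgt)
    slices_having_nans = np.isnan(arr[-1, ...])
                                  ~~~^^^^^^^^^
IndexError: index -1 is out of bounds for axis 0 with size 0
```

Emit:
step_arm(motion=[{"delta_pos": [0.0, 0.0, 0.03], "roll": 0.0, "jaw": 1.0}, {"delta_pos": [0.0, 0.0, 0.055], "roll": 0.0, "jaw": 1.0}, {"delta_pos": [0.0, 0.0, 0.066], "roll": 0.0, "jaw": 1.0}, {"delta_pos": [0.0, 0.0, 0.066], "roll": 0.0, "jaw": 1.0}, {"delta_pos": [0.0, 0.0, 0.066], "roll": 0.0, "jaw": 1.0}])

```text
time_s: 36.95
position: [567.6, 70.8, 88.0]
tool_rot: [-0.251, -3.131, 0.0]
wrist_force: [1.3, -0.4, -0.3]
grip_width: 0.2
grip_force: 0.0
```

Emit:
step_arm(motion=[{"delta_pos": [0.0, -0.012, 0.0], "roll": 0.0, "jaw": 1.0}, {"delta_pos": [0.0, -0.024, 0.0], "roll": 0.0, "jaw": 1.0}, {"delta_pos": [0.0, -0.036, 0.0], "roll": 0.0, "jaw": 1.0}, {"delta_pos": [0.0, -0.048, 0.0], "roll": 0.0, "jaw": 1.0}, {"delta_pos": [0.0, -0.06, 0.0], "roll": 0.0, "jaw": 1.0}])

```text
time_s: 37.37
position: [558.8, 10.7, 88.9]
tool_rot: [0.251, 3.129, 0.0]
wrist_force: [-0.2, 1.6, 1.5]
grip_width: 0.0
grip_force: 1.0
```

Emit:
step_arm(motion=[{"delta_pos": [0.0, -0.01, 0.0], "roll": 0.0, "jaw": 1.0}, {"delta_pos": [0.0, -0.02, 0.0], "roll": 0.0, "jaw": 1.0}, {"delta_pos": [0.0, -0.03, 0.0], "roll": 0.0, "jaw": 1.0}, {"delta_pos": [0.0, -0.035, 0.0], "roll": 0.0, "jaw": 1.0}])

```text
time_s: 37.7
position: [552.4, -23.8, 87.9]
tool_rot: [-0.251, -3.131, 0.0]
wrist_force: [0.0, 1.6, 0.9]
grip_width: -0.1
grip_force: 0.8
```

```bash
cat > g.py <<'E'
from w import *
p,M=loc(); print(p[:2]@[.158,.9875]); c,W=wrist(); save(c,'w10.png'); s=W[...,2]
g=W[(s>107)&(s<117)&(np.hypot(W[...,0]-554,W[...,1]+13)<80)]; y=g[:,:2]@[.158,.9875]; print('grip',g.mean(0),y.min(),y.max(),len(g))
E
python3 g.py
```

```text
tcp [552.4 -23.8  87.9] yaw_y 80.83 w -0.1 F [0.  1.6 0.9] t 37.7
63.77880676911515
grip [545.44387022 -37.94611451 113.63926457] 38.56425291179519 77.51443883432155 2605
```

Emit:
step_arm(motion=[{"delta_pos": [0.0, -0.006, 0.0], "roll": 0.0, "jaw": 1.0}, {"delta_pos": [0.0, -0.012, 0.0], "roll": 0.0, "jaw": 1.0}, {"delta_pos": [0.0, -0.016, 0.0], "roll": 0.0, "jaw": 1.0}, {"delta_pos": [0.0, -0.019, 0.0], "roll": 0.0, "jaw": 1.0}, {"delta_pos": [0.0, -0.019, 0.0], "roll": 0.0, "jaw": 1.0}])

```text
time_s: 38.17
position: [549.3, -41.7, 87.7]
tool_rot: [-0.25, -3.131, 0.001]
wrist_force: [1.0, 0.0, -0.7]
grip_width: 0.0
grip_force: 0.0
```

Emit:
step_arm(motion=[{"delta_pos": [0.0, -0.001, 0.0], "roll": 0.0, "jaw": 1.0}, {"delta_pos": [0.0, -0.002, 0.0], "roll": 0.0, "jaw": 1.0}, {"delta_pos": [0.0, -0.002, 0.0], "roll": 0.0, "jaw": 1.0}])

```text
time_s: 38.42
position: [549.2, -42.9, 87.7]
tool_rot: [-0.249, -3.131, -0.0]
wrist_force: [0.4, -0.2, -1.2]
grip_width: -0.1
grip_force: 0.5
```

```bash
python3 g.py
```

```text
tcp [549.2 -42.9  87.7] yaw_y 80.9 w -0.1 F [ 0.4 -0.2 -1.2] t 38.4167
44.36855687889282
grip [542.35940882 -57.09422736 113.69925751] 19.118084083309615 57.69106993364525 2596
```

Emit:
step_arm(motion=[{"delta_pos": [0.0, -0.001, 0.0], "roll": 0.0, "jaw": 1.0}, {"delta_pos": [0.0, -0.002, 0.0], "roll": 0.0, "jaw": 1.0}, {"delta_pos": [0.0, -0.003, 0.0], "roll": 0.0, "jaw": 1.0}, {"delta_pos": [0.0, -0.003, 0.0], "roll": 0.0, "jaw": 1.0}])

```text
time_s: 38.8
position: [549.0, -43.4, 87.8]
tool_rot: [0.25, 3.131, 0.008]
wrist_force: [2.0, 10.9, 0.6]
grip_width: 0.1
grip_force: 5.3
```

Emit:
step_arm(motion=[{"delta_pos": [0.0, -0.001, 0.0], "roll": 0.0, "jaw": 1.0}, {"delta_pos": [0.0, -0.002, 0.0], "roll": 0.0, "jaw": 1.0}, {"delta_pos": [0.0, -0.002, 0.0], "roll": 0.0, "jaw": 1.0}])

```text
time_s: 39.05
position: [549.0, -43.7, 87.8]
tool_rot: [0.25, 3.131, 0.013]
wrist_force: [3.5, 16.7, 0.6]
grip_width: -0.3
grip_force: 8.2
```

```bash
python3 g.py
```

```text
tcp [549.  -43.7  87.8] yaw_y 80.86 w -0.3 F [ 3.5 16.7  0.6] t 39.05
43.589360977316986
grip [542.03303851 -57.55725929 113.65392062] 18.981894779915535 56.671058231848484 2463
```

At the hard stop (17 N). Back off, lift and check.

Emit:
step_arm(motion=[{"delta_pos": [0.0, 0.01, 0.0], "roll": 0.0, "jaw": 1.0}, {"delta_pos": [0.0, 0.02, 0.0], "roll": 0.0, "jaw": 1.0}, {"delta_pos": [0.0, 0.02, -0.03], "roll": 0.0, "jaw": 1.0}, {"delta_pos": [0.0, 0.02, -0.07], "roll": 0.0, "jaw": 1.0}, {"delta_pos": [0.0, 0.02, -0.11], "roll": 0.0, "jaw": 1.0}])

```text
time_s: 39.52
position: [550.6, -27.9, 198.1]
tool_rot: [-0.249, -3.129, 0.001]
wrist_force: [1.1, -0.5, -0.0]
grip_width: -0.0
grip_force: 0.0
```

Emit:
step_arm(motion=[{"delta_pos": [0.08, 0.14, 0.0], "roll": 0.0, "jaw": 1.0}, {"delta_pos": [0.08, 0.14, 0.0], "roll": 0.0, "jaw": 1.0}, {"delta_pos": [0.08, 0.14, 0.0], "roll": 0.0, "jaw": 1.0}, {"delta_pos": [0.08, 0.14, 0.0], "roll": 0.0, "jaw": 1.0}, {"delta_pos": [0.08, 0.14, 0.0], "roll": 0.0, "jaw": 1.0}])

```text
time_s: 39.93
position: [492.5, 127.6, 198.0]
tool_rot: [-0.241, -3.132, -0.002]
wrist_force: [0.0, -0.8, -0.3]
grip_width: 0.1
grip_force: 0.0
```

Emit:
step_arm(motion=[{"delta_pos": [0.0, 0.0, 0.0], "roll": 0.0, "jaw": 1.0}, {"delta_pos": [0.0, 0.0, 0.0], "roll": 0.0, "jaw": 1.0}, {"delta_pos": [0.0, 0.0, 0.0], "roll": 0.0, "jaw": 1.0}, {"delta_pos": [0.0, 0.0, 0.0], "roll": 0.0, "jaw": 1.0}])

```text
time_s: 40.27
position: [495.4, 121.4, 197.9]
tool_rot: [0.252, 3.131, -0.001]
wrist_force: [-0.1, -0.3, -0.1]
grip_width: -0.3
grip_force: 0.0
```

```bash
python3 - <<'E'
from w import *
c,W=jars('top'); save(c,'t9.png'); s=W[...,2]
g=W[(s>107)&(s<117)&(np.hypot(W[...,0]-548,W[...,1]+58)<35)]; y=g[:,:2]@[.158,.9875]; print('grip',g.mean(0),y.min(),y.max())
E
```

```text
[710.8 186.9] 23.7 [711.  186.   79.1] [56. 54. 46.]
[655.2 -25.4] 36.1 [654.3 -25.2  79. ] [46. 45. 39.]
[ 574.7 -280.1] 23.4 [ 573.8 -279.8   83. ] [147. 148. 151.]
[554.9  17.4] 21.2 [557.1  19.3  75.4] [133. 135. 136.]
[553.9 -26.3] 24.2 [555.  -28.6  75.5] [143.5 145.5 147.5]
[ 535.4 -237.4] 23.3 [ 535.6 -237.    83.1] [146. 106.  51.]
[ 464.4 -285.9] 23.5 [ 464.6 -284.6   82.9] [ 60. 119.  63.]
grip [547.96101409 -58.36725485 113.03735664] 18.686432141881482 38.56079387225171
```

View pics/t9.png

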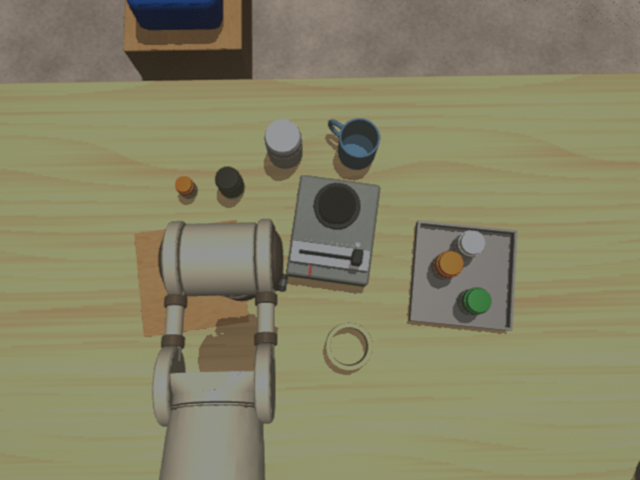

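All three jars stand upright in the tray at (471,243), (449,264) and (477,301). The slider is at the off end (357,256), the pad is up, and the bystanders haven't moved.

```bash
python3 -c "
from station import manip
print(manip.hand_in())"
```

```text
the job is handed in; nothing more can be done
None
```

The job is handed in, but no verdict came back: white, orange and green were each mixed in order (yellow and blue were missing) and stand upright in the tray, the slider is at the off end, and the tin, mug and tape roll were not moved.

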